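Clamp a shoe last and lock the vise

TASK

The wooden shoe last stands loose between the jaws of the last vise. Crank the vise's handle clockwise until the sliding jaw holds the last firmly against the other jaw, but do not crush it; then turn the black lock knob on the sloping face clockwise until it clicks over into its locked position and stays there. Leave the last standing and clamped, and do not disturb the tin, the jar and the hammer around the vise.

Things in the scene. Friction and masses are not known exactly. Their poses are not given: they have to be found in the camera images.
- vise: Fixed vise, steel bed 190 x 385 x 12 mm. Origin on the bench top below the bed; x away from the robot at yaw 0, y along the bed, z up. In this frame: grey gearbox (top at z 70 mm) with the crank's upright axis at x 0, y +125 mm; then sliding jaw, last, stop jaw (y about -60); at x -30, y -160 a grey block, 85 mm wide, its top sloping 35 degrees down to -x, bears the lock knob.
- crank (a joint): Crank angle, 0 (open) to 4.0 rad, grows clockwise seen from above (closing). Each radian slides the jaw 12 mm to the vise's -y; the last becomes squeezed between both jaws somewhere between 1.6 and 3.2 rad. Stiff, self-holding: about 5 N at the handle turns it, and more and more once the last is squeezed. Let go, it keeps up to about 20 N of clamping force.
- handle_grip (a point): Point on the axis of the crank's upright wooden handle (diameter 17 mm, 45 mm tall, spins freely on its pin): 19 mm below its top, 26 mm above the crank arm, about 125 mm above the bench, 50 mm from the crank's axis. Its own yaw means nothing. At crank 0 it lies in direction 2.3 rad (counter-clockwise from the vise's +x) from the crank's axis; it circles clockwise.
- jaw: Sliding steel jaw, 90 mm wide in x, top 79 mm above the bench, with a cork-faced pad on springs that yields about 1 mm for each 6 N (6 mm in all). Origin at the middle of the unloaded pad's face (it looks to the vise's -y), 6 mm above the bench.
- stop_jaw: Fixed steel jaw with a cork pad, bolted to the bed at a place that differs from job to job; 90 mm wide, top 79 mm above the bench. Origin at its underside (on the bed); the pad's face lies 16 mm from it towards the vise's +y.
- last: Loose wooden shoe last, 0.45 kg or so, about 222 mm long, standing on its sole on the bed with the heel (85 mm long, 60 mm wide, flat sides, 78 mm high) between the jaws and the toe pointing to the vise's +x. Origin at the underside of the middle of the heel.
- lock_knob (a joint): Lock knob angle, grows clockwise as seen facing it. Starts at 0 to 0.5 rad, turns easily to about 1 rad and stays where left; then a sprung detent resists more and more (up to 0.45 N m) to its crest at 2.1 rad and throws the knob to its locked position, a stop at 2.8 rad. Let go between 1 rad and the crest it springs back to about 1.
- knob_grip (a point): Point on the knob's axis, mid-height of its bar grip. Bar 48 mm long (this frame's x), 14 mm thick (y), 34 mm high, top 12 mm above this point; disc of 52 mm across 21 mm below it, sloping face 30 mm below. Turns with the knob; z is the knob's axis, out of the slope, 35 degrees from vertical, leaning to the vise's -x. About 107 mm above the bench.
- polish_tin: Loose round metal shoe polish tin, 90 mm across, 32 mm high, origin at its underside. A bystander.
- glue_jar: Loose amber jar, 64 mm across, 90 mm high, origin at its underside. A bystander.
- hammer: Loose hammer lying on the bench to the right of the vise, handle towards its -x. A bystander.
Things that resemble listed ones, but are neither listed nor needed, are in the scene too. Of the things that look like the last, the smaller one is meant.

How it is judged:
On the way, in this order (a step that is already met when the one before it is completed fails the run):
1. the sliding jaw presses the last with more than 8 N, against the stop jaw (contact force between jaw and last above 8 N and contact force between stop_jaw and last above 5 N), for 0.3 s.
2. the lock knob has clicked over (past 2.5 rad) (value of joint lock_knob above 2.5 rad), for 0.2 s.
At the end, for the whole second after the job is handed in: The sliding jaw presses the last with more than 8 N and the last bears on the stop jaw with more than 5 N; the lock knob stands past 2.5 rad; the last stands upright (within 0.1 rad) on the bed (less than 13 mm above it), at rest (all of step 1 and value of joint lock_knob above 2.5 rad and angle between last's own z axis and vertical below 0.1 rad and z of last in the frame of vise below 0.025 m and linear speed of last below 0.02 m/s); the robot touches nothing.
It fails at once if the last is crushed: the jaw presses it with more than 70 N (contact force between jaw and last above 70 N).
It fails at once if the tin, the jar or the hammer is moved by more than 30 mm (distance of any of polish_tin, glue_jar, hammer from where it was at the start of the episode above 0.03 m).
It also fails if it takes over 72 s, if anything falls off the work surface, if the arm or the gripper's body presses on something with over 40 N, if the wrist force passes 120 N, or if a joint passes its speed limit or range.

ROBOT

A 7-joint arm with a two-finger parallel gripper is mounted at the origin on the work surface. World frame = base frame: x ahead of the robot, y to its left, z up, the work surface at z = 0. Lengths are in m, angles in rad, forces in N, time in s.
With the tool pointing down it reaches from about 0.4 to 0.85 m from the base axis. Payload 10.4 kg.
Tool frame: the origin (TCP) lies at the very end of the fingers, on their centre line; the grasp point (between the pads) lies 19 mm behind it; z points along the fingers, y is the line along which they close (so a half turn about z gives the same grasp; the last joint's range is limited). The gripper opens to 87 mm and grips with 3 to 60 N. Pads are 19 mm wide; open, the fingers measure 117 mm over their backs; the gripper's body (75 mm by 190 mm) begins 51 mm behind the grasp point.
Start: joints at [-1.24, 0.332, -0.065, 1.46, 0.022, 1.35, -0.088], TCP at [0.217, 0.586, 0.223] pointing down, gripper open.
Joint ranges: [-2.6, 2.6], [-0.5, 2.12], [-1.47, 1.34], [0.16, 2.42], [-1.27, 4.41], [0.06, 2.06], [-2.6, 2.6]. Speed limits (rad/s): [2.22, 2.22, 2.79, 2.79, 3.14, 3.14, 3.14].

INTERFACE

Orientations are given as a unit quaternion [x, y, z, w].
In Python, from bench import * gives the robot as it stands.
- The arm moves only by the tool carry_out, never from a script. Its argument "deltas" is a list of rows, each an object with "hand": the finger opening in mm, from 0 to 87; "dp": the shift along the tool's x, y, z each as a share of 250 mm, from -1 to 1, a list of three; "spin": the turn about the tool's z as a share of pi rad, from -1 to 1. In form: [{"hand": hand, "dp": [dx, dy, dz], "spin": spin}, ...]. A call has 1 to 20 rows; each row is the pose to reach, as a shift and turn from the pose commanded when the call began, along the tool's axes at that moment, turning the shorter way round; what a row does not reach only later rows make up. A row lasts 1/10 s, in which the tool goes at most 50 mm and 8.59 degrees, less where a joint would pass 70% of its speed; a pose out of reach is approached as far as the arm can. A call with a number of a shift or a turn outside -1 to 1 is refused whole. A call with a gripper value outside its range is refused whole. The fingers move at their own pace and stop on an object; "force" is the grip in N (left out, the last holds). Time passes only in rows, so rows that repeat a pose let the fingers close. It gives the time, the measured TCP pose, the force, the opening and the grip force at its end, in the units of the state.
- read_state(): the state, without advancing time (a new reading comes with each control period).
- camera(name): name is "side" or "top" or "wrist"; returns the picture (480x640x3 uint8, red, green, blue); there is no depth.
- get_calibration(name): a dict with "fx", "fy", "cx", "cy" (pixels), "R" (3x3) and "t" (3): a world point X has camera coordinates R X + t; the wrist camera has in their place "mount" (4x4, takes a point from camera to tool coordinates, whose origin is the TCP and whose axes are the flange's). Camera axes: x right, y down, z forward; pixel columns grow to the right and rows downward; lengths in m; the calibration is good to about 2 mm. A picture is of the moment at which its call begins: read the wrist's pose just before it. get_calibration takes no time and is no camera call.
- close_job(): hands the job in; it is judged then, once.
The state is a dict: "time": time; "joint_positions": joint angles; "joint_vel": joint speeds; "joint_torque": joint torques, N m; "ee_pos": TCP position; "eef_rot": TCP orientation; "ft_force": force on the tool from outside, world axes, zero at the start; "torque": the same for the moment, N m; "width": finger opening in m; "grip_force": force on a finger pad.
Only numpy, scipy, OpenCV 4.12 (cv2) and the standard library are available. Lean on these libraries where they do the work, as an engineer would, in place of code of your own. Each camera call takes 0.05 s, during which the arm holds its last target. There are 200 camera calls.

## Working session

There is one attempt and no reset: what is moved stays moved. The work goes in short steps, Python scripts to look and compute and a tool call to move; the robot and the scene stay as the last step left them, time stands still between calls to the robot, and variables do not carry over. Pictures are saved under pics/ and viewed, at most 10 in all, crops included, and the job is handed in when it is done.

Besides the shell and the picture viewer there is one more tool, called after ">>>" as name([rows], argument=value, ...), one row to a line, values as JSON. carry_out: Moves the arm, as the interface text tells. Its arguments: {"type":"object","properties":{"deltas":{"type":"array","items":{"type":"object","properties":{"hand":{"type":"number"},"dp":{"type":"array","items":{"type":"number","minimum":-1,"maximum":1}},"spin":{"type":"number","minimum":-1,"maximum":1}}}},"force":{"type":"number"}},"required":["deltas"]}

```bash
mkdir -p pics; ls; python3 - <<'E'
from bench import *
import cv2
s=read_state();print(s)
for n in("top","side"):
    im=camera(n);cv2.imwrite(f"pics/{n}0.png",im[:,:,::-1]);c=get_calibration(n);print(n,c)
print(get_calibration("wrist"))
E
```

```text
pics
{'time': 0.0, 'joint_positions': array([-1.23962808,  0.33284637, -0.06468113,  1.46095623,  0.02161652,
        1.3498732 , -0.08854085]), 'joint_vel': array([-1.30437053e-04, -1.02166705e-03, -1.92092512e-03,  4.28076898e-04,
       -1.44602574e-03, -1.72537838e-03, -1.06847990e-05]), 'joint_torque': array([-1.61972890e-03, -6.23236012e+01,  2.37074535e-02, -3.89911258e+01,
       -6.13396545e-02,  3.94706300e-02,  9.69849975e-05]), 'ee_pos': array([0.21641015, 0.58592806, 0.22176269]), 'eef_rot': array([ 1.75979747e-01,  9.84393543e-01, -6.89132264e-04, -7.90804608e-05]), 'ft_force': array([-0.52285547,  0.48608102, -0.11374914]), 'torque': array([-0.01411656, -0.03493671,  0.00289194]), 'grip_force': 0.0, 'width': 0.08715535203441437}
top {'fx': 469.00817752781967, 'fy': 469.00817752781967, 'cx': 318.96958016449713, 'cy': 241.44217045358818, 'R': array([[ 0.01105657, -0.99992093,  0.00599014],
       [-0.98461011, -0.01193178, -0.17435759],
       [ 0.17441527, -0.00397015, -0.98466418]]), 't': array([-0.04328226,  0.4951102 ,  0.95395311])}
side {'fx': 575.2675978067599, 'fy': 575.2675978067599, 'cx': 326.0070412469821, 'cy': 237.88938511742907, 'R': array([[ 0.97776907, -0.20959994, -0.00595888],
       [-0.14613052, -0.6607576 , -0.73623723],
       [ 0.1503779 ,  0.72074077, -0.67669729]]), 't': array([-0.46607176,  0.14202963,  1.38664695])}
{'fx': 335.18883459091427, 'fy': 335.18883459091427, 'cx': 316.76333661535284, 'cy': 240.30712216588907, 'mount': array([[-1.63782466e-04, -9.59642623e-01, -2.81222347e-01,
         7.74851720e-02],
       [ 9.99999448e-01, -4.48971750e-04,  9.49675782e-04,
        -3.89454951e-04],
       [-1.03761025e-03, -2.81222036e-01,  9.59642168e-01,
        -1.61933820e-01],
       [ 0.00000000e+00,  0.00000000e+00,  0.00000000e+00,
         1.00000000e+00]])}
```

View pics/top0.png

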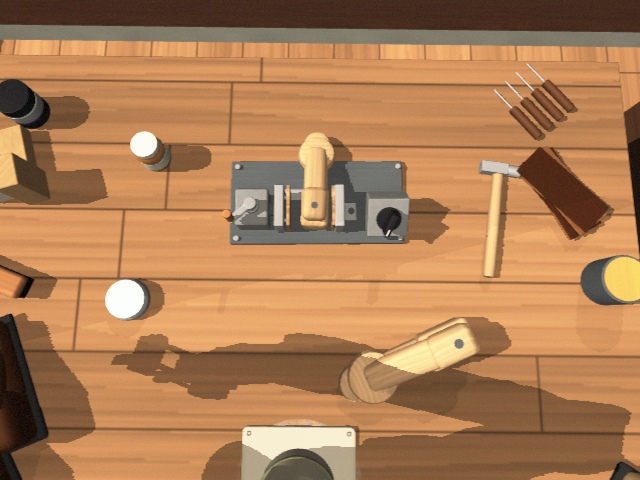

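View pics/side0.png

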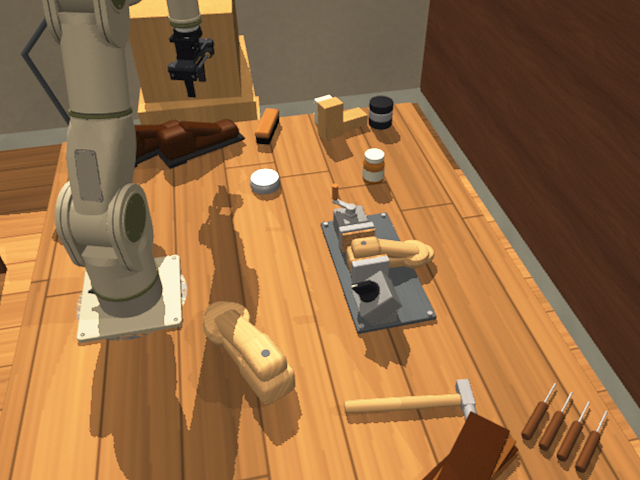

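Top view: the vise is at the centre, with bed bolts at about (239,167), (398,166), (403,238) and (236,239). The crank handle is at (227,214) and the knob at (388,220). The tin is at (127,299), the jar at (150,150) and the hammer at (493,220). There are two candidates for the last. The one at (315,180) stands between the jaws and is the smaller. The one at (410,365) is a larger decoy lying loose. The first fits the description, so I'll check it in an enlarged crop.

```bash
cat > h.py <<'E'
import numpy as np, cv2
from bench import *
def ray(n,p):
    c=get_calibration(n);d=c["R"].T@np.array([(p[0]-c["cx"])/c["fx"],(p[1]-c["cy"])/c["fy"],1]);return -c["R"].T@c["t"],d
def plane(n,p,z):
    o,d=ray(n,p);return o+d*(z-o[2])/d[2]
def tri(p,q):
    o,d=ray("top",p);o2,e=ray("side",q);k=np.linalg.lstsq(np.c_[d,-e],o2-o,rcond=None)[0]
    a,b=o+d*k[0],o2+e*k[1];return (a+b)/2,np.linalg.norm(a-b)
def proj(n,X):
    c=get_calibration(n);x=c["R"]@X+c["t"];return c["fx"]*x[0]/x[2]+c["cx"],c["fy"]*x[1]/x[2]+c["cy"]
E
python3 - <<'E'
from h import *
t=cv2.imread("pics/top0.png");s=cv2.imread("pics/side0.png")
a=cv2.resize(t[130:250,215:415],(800,480),interpolation=cv2.INTER_CUBIC)
b=cv2.resize(s[175:335,315:445],(488,600),interpolation=cv2.INTER_CUBIC)
cv2.imwrite("pics/ct.png",a);cv2.imwrite("pics/cs.png",b)
for p in [(239,167),(398,166),(403,238),(236,239)]: print(plane("top",p,.015))
print(tri((227,214),(335,187)))
E
```

```text
[0.66855061 0.14413354 0.015     ]
[ 0.67560899 -0.21399612  0.015     ]
[ 0.51055334 -0.2219472   0.015     ]
[0.50387655 0.14398158 0.015     ]
(array([0.53125876, 0.14203388, 0.13723677]), np.float64(0.0005938548872722701))
```

View pics/ct.png

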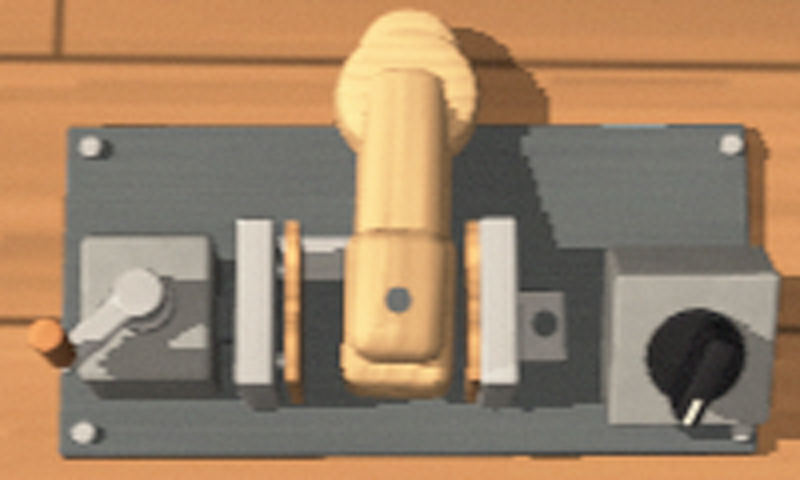

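View pics/cs.png

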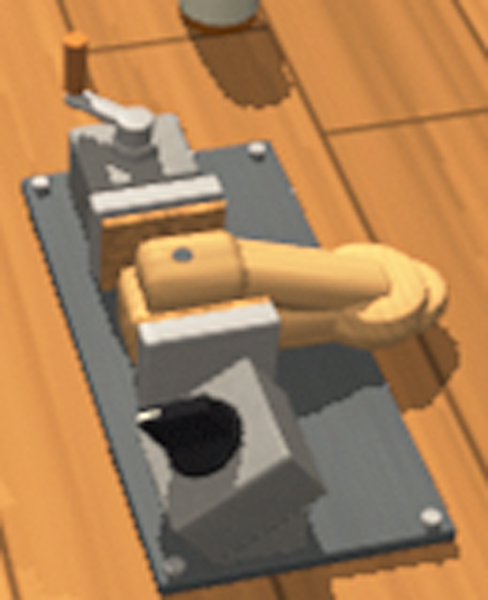

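The crop confirms it: the smaller last's heel stands between the two cork pads, at crop pixels x 343–455 (pads at 302 and 467). The crank is open, with the handle top at (45,330). The knob's bar points down-slope and slightly left, from (720,340) to (690,420).

```bash
cat >> h.py <<'E'
def tool(): 
    from scipy.spatial.transform import Rotation as Ro
    s=read_state();return s,np.array(s["ee_pos"]),Ro.from_quat(s["eef_rot"]).as_matrix()
def dp(target): # shift in tool axes, shares of 250 mm
    s,p,R=tool();return np.round(R.T@(np.asarray(target)-p)/.25,3)
E
python3 - <<'E'
from h import *
f=lambda x,y:(215+(x+.5)/4-.5,130+(y+.5)/4-.5)
B=np.array([plane("top",f(*p),.015) for p in [(90,147),(731,144),(742,432),(84,433)]])
# expected vise-frame bolts, +-x,+-y
V=np.array([[1,1],[1,-1],[-1,-1],[-1,1]])*[.083,.181]
c=B[:,:2].mean(0);Z=(V[:,0]+1j*V[:,1]);W=(B[:,0]-c[0])+1j*(B[:,1]-c[1])
k=np.vdot(Z,W)/np.vdot(Z,Z);yaw=np.angle(k);print(B.round(4),c,yaw,abs(k))
R=np.array([[np.cos(yaw),-np.sin(yaw)],[np.sin(yaw),np.cos(yaw)]])
w=lambda v:c+R@np.array(v)
ax=w((0,.125));print("axis",ax,"hub img",plane("top",f(138,292),.095))
print("handle expected",w((.05*np.cos(2.3),.125+.05*np.sin(2.3))))
g=lambda x,y:(315+(x+.5)/3.754-.5,175+(y+.5)/3.75-.5)
print("handle tri",tri(f(42,332),g(74,38)), plane("top",f(44,333),.143))
print("pads",[(R.T@(plane("top",f(x,y),z)[:2]-c)).round(4) for x,y,z in[(302,310,.076),(343,310,.078),(455,310,.078),(467,310,.076)]])
K=w((-.030,-.160));print("knob",K,"disc centre img",plane("top",f(698,357),.09), "tip",plane("top",f(692,418),.105),plane("top",f(724,345),.12))
print(proj("top",np.r_[K,.107]),R)
E
```

```text
[[ 0.67    0.1484  0.015 ]
 [ 0.6765 -0.2126  0.015 ]
 [ 0.5113 -0.2156  0.015 ]
 [ 0.5064  0.1449  0.015 ]] [ 0.59103058 -0.03373371] 0.016572765979735997 0.9956594415159525
axis [0.58895908 0.09124912] hub img [0.56531494 0.10629827 0.095     ]
handle expected [0.55503196 0.12797719]
handle tri (array([0.53133349, 0.14466492, 0.14287172]), np.float64(0.0018910864085202948)) [0.5317906  0.14364885 0.143     ]
pads [array([-0.0284,  0.0577]), array([-0.029 ,  0.0363]), array([-0.0292, -0.022 ]), array([-0.0287, -0.0283])]
knob [ 0.56368622 -0.1942089 ] disc centre img [ 0.53598855 -0.18036072  0.09      ] tip [ 0.50124395 -0.17453318  0.105     ] [ 0.53537041 -0.18864642  0.12      ]
(np.float64(397.05738681422065), np.float64(203.71093409811397)) [[ 0.99986267 -0.01657201]
 [ 0.01657201  0.99986267]]
```

```bash
python3 - <<'E'
from h import *
f=lambda x,y:(215+(x+.5)/4-.5,130+(y+.5)/4-.5)
g=lambda x,y:(315+(x+.5)/3.754-.5,175+(y+.5)/3.75-.5)
print("disc",tri(f(697,357),g(203,437)))
print("white tip",tri(f(690,418),g(146,414)))
print("handle",dp((.5315,.1445,.19)),dp((.5315,.1445,.106)))
s,p,R=tool();print(R.round(3))
E
```

```text
disc (array([ 0.53605845, -0.18018177,  0.08761913]), np.float64(0.0009157480315898209))
white tip (array([ 0.50137742, -0.17315703,  0.10784005]), np.float64(0.0013755128992149874))
handle [-1.794 -1.22   0.129] [-1.794 -1.219  0.465]
[[-0.938  0.346 -0.   ]
 [ 0.346  0.938 -0.001]
 [-0.    -0.001 -1.   ]]
```

>>> carry_out([
  {"dp": [-0.9, -0.6, 0.06], "spin": 0, "hand": 87},
  {"dp": [-0.9, -0.6, 0.06], "spin": 0, "hand": 60},
  {"dp": [-0.9, -0.6, 0.06], "spin": 0, "hand": 60},
  {"dp": [-0.9, -0.6, 0.06], "spin": 0, "hand": 60},
  {"dp": [-0.9, -0.6, 0.06], "spin": 0, "hand": 60},
  {"dp": [-0.9, -0.6, 0.06], "spin": 0, "hand": 60},
  {"dp": [-0.9, -0.6, 0.06], "spin": 0, "hand": 60},
])

```text
time: 0.8
ee_pos: [0.3781, 0.3641, 0.2073]
eef_rot: [0.179, 0.984, -0.0, 0.0]
ft_force: [0.0, -0.3, 0.6]
width: 0.0608
grip_force: 0.0
```

>>> carry_out([
  {"dp": [-0.9, -0.62, 0.06], "spin": 0, "hand": 60},
  {"dp": [-0.9, -0.62, 0.06], "spin": 0, "hand": 60},
  {"dp": [-0.9, -0.62, 0.06], "spin": 0, "hand": 60},
  {"dp": [-0.9, -0.62, 0.06], "spin": 0, "hand": 60},
  {"dp": [-0.9, -0.62, 0.06], "spin": 0, "hand": 60},
  {"dp": [-0.9, -0.62, 0.06], "spin": 0, "hand": 60},
  {"dp": [-0.9, -0.62, 0.06], "spin": 0, "hand": 60},
  {"dp": [-0.9, -0.62, 0.06], "spin": 0, "hand": 60},
])

```text
time: 1.6
ee_pos: [0.5326, 0.1454, 0.1921]
eef_rot: [0.176, 0.984, 0.0, -0.0]
ft_force: [-0.6, 0.2, 0.1]
width: 0.0598
grip_force: 0.0
```

```bash
python3 - <<'E'
from h import *
s,p,R=tool();print(s["time"],p,R.round(3),s["width"],s["joint_positions"].round(2))
print(dp((.5315,.1445,.106)))
im=camera("wrist")[:,:,::-1];cv2.imwrite("pics/w1.png",im)
E
```

```text
1.6 [0.53260747 0.14537426 0.19213329] [[-0.938  0.346 -0.001]
 [ 0.346  0.938  0.   ]
 [ 0.001 -0.    -1.   ]] 0.05984808504677797 [-0.62  0.19  0.31  1.71 -0.06  1.25  0.92]
[ 0.003 -0.005  0.345]
```

View pics/w1.png

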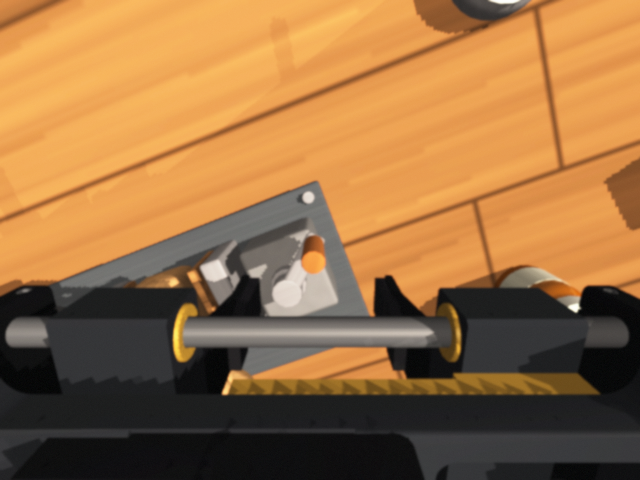

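The wrist view shows the handle's orange top at about (313,262), between the finger tips, and the crank hub at (287,290).

```bash
cat >> h.py <<'E'
def wplane(px,z):
    c=get_calibration("wrist");s,p,R=tool();M=c["mount"];d=R@M[:3,:3]@np.array([(px[0]-c["cx"])/c["fx"],(px[1]-c["cy"])/c["fy"],1]);o=p+R@M[:3,3]
    return o+d*(z-o[2])/d[2]
E
python3 - <<'E'
from h import *
print(wplane((313,263),.144),wplane((287,291),.095))
E
```

```text
[0.53122656 0.1436548  0.144     ] [0.56388188 0.10767374 0.095     ]
```

>>> carry_out([
  {"dp": [0.004, -0.007, 0.18], "spin": 0, "hand": 60},
  {"dp": [0.004, -0.007, 0.34], "spin": 0, "hand": 60},
  {"dp": [0.004, -0.007, 0.34], "spin": 0, "hand": 40},
  {"dp": [0.004, -0.007, 0.34], "spin": 0, "hand": 10},
  {"dp": [0.004, -0.007, 0.34], "spin": 0, "hand": 10},
  {"dp": [0.004, -0.007, 0.34], "spin": 0, "hand": 10},
  {"dp": [0.004, -0.007, 0.34], "spin": 0, "hand": 10},
  {"dp": [0.004, -0.007, 0.34], "spin": 0, "hand": 10},
], force=15)

```text
time: 2.45
ee_pos: [0.5318, 0.1432, 0.1083]
eef_rot: [0.176, 0.984, 0.0, 0.0]
ft_force: [0.7, -0.1, -0.9]
width: 0.0199
grip_force: 0.0
```

```bash
cat > arc.py <<'E'
from h import *
import sys
# rows for crank angles a0..a1: handle direction 2.317-a about the axis; shift from the pose at a0
a0,a1,n=map(float,sys.argv[1:]);s,p,R=tool()
P=lambda a:np.array([.05*np.cos(2.317-a),.05*np.sin(2.317-a),0])
print(s["time"],p,s["ft_force"].round(1),s["width"],s["grip_force"])
for a in np.linspace(a0,a1,int(n)+1)[1:]: print(a.round(2),(R.T@(P(a)-P(a0))/.25).round(3).tolist())
v=p[:2]-[.565,.1073];print("radius,crank now",np.hypot(*v),2.317-np.arctan2(v[1],v[0]))
E
python3 arc.py 0 1.4 14
```

```text
2.45 [0.53184231 0.14317445 0.10834922] [ 0.7 -0.1 -0.9] 0.019891941365988555 0.0
0.1 [-0.01, 0.017, 0.0]
0.2 [-0.022, 0.034, 0.0]
0.3 [-0.035, 0.049, 0.0]
0.4 [-0.049, 0.062, 0.0]
0.5 [-0.065, 0.074, 0.0]
0.6 [-0.082, 0.085, 0.0]
0.7 [-0.1, 0.093, 0.0]
0.8 [-0.119, 0.1, 0.0]
0.9 [-0.139, 0.105, 0.0]
1.0 [-0.158, 0.108, 0.0]
1.1 [-0.178, 0.109, 0.0]
1.2 [-0.198, 0.108, 0.0]
1.3 [-0.218, 0.105, 0.0]
1.4 [-0.237, 0.1, 0.0]
radius,crank now 0.04885087855353577 0.00014021970911448634
```

>>> carry_out([
  {"dp": [0, 0, 0], "spin": 0, "hand": 10},
  {"dp": [0, 0, 0], "spin": 0, "hand": 10},
  {"dp": [0, 0, 0], "spin": 0, "hand": 10},
  {"dp": [-0.01, 0.017, 0], "spin": 0, "hand": 10},
  {"dp": [-0.022, 0.034, 0], "spin": 0, "hand": 10},
  {"dp": [-0.035, 0.049, 0], "spin": 0, "hand": 10},
  {"dp": [-0.049, 0.062, 0], "spin": 0, "hand": 10},
  {"dp": [-0.065, 0.074, 0], "spin": 0, "hand": 10},
  {"dp": [-0.082, 0.085, 0], "spin": 0, "hand": 10},
  {"dp": [-0.1, 0.093, 0], "spin": 0, "hand": 10},
  {"dp": [-0.119, 0.1, 0], "spin": 0, "hand": 10},
  {"dp": [-0.139, 0.105, 0], "spin": 0, "hand": 10},
  {"dp": [-0.158, 0.108, 0], "spin": 0, "hand": 10},
])

```text
time: 3.75
ee_pos: [0.5774, 0.1548, 0.1079]
eef_rot: [0.176, 0.984, -0.0, -0.001]
ft_force: [-6.9, -1.4, 8.5]
width: 0.0157
grip_force: 15.0
```

```bash
python3 arc.py 1.0 1.8 8
```

```text
3.75 [0.57738385 0.15477172 0.10793691] [-6.9 -1.4  8.5] 0.015725402117265468 15.003688816077556
1.1 [-0.02, 0.001, -0.0]
1.2 [-0.04, -0.0, -0.0]
1.3 [-0.06, -0.003, -0.0]
1.4 [-0.079, -0.008, -0.0]
1.5 [-0.098, -0.015, -0.0]
1.6 [-0.116, -0.024, -0.0]
1.7 [-0.133, -0.034, -0.0]
1.8 [-0.149, -0.046, -0.0]
radius,crank now 0.04906041216851966 1.0013844677270258
```

>>> carry_out([
  {"dp": [-0.02, 0.001, 0], "spin": 0, "hand": 10},
  {"dp": [-0.04, 0, 0], "spin": 0, "hand": 10},
  {"dp": [-0.06, -0.003, 0], "spin": 0, "hand": 10},
  {"dp": [-0.079, -0.008, 0], "spin": 0, "hand": 10},
  {"dp": [-0.098, -0.015, 0], "spin": 0, "hand": 10},
  {"dp": [-0.116, -0.024, 0], "spin": 0, "hand": 10},
  {"dp": [-0.133, -0.034, 0], "spin": 0, "hand": 10},
  {"dp": [-0.149, -0.046, 0], "spin": 0, "hand": 10},
])

```text
time: 4.55
ee_pos: [0.6082, 0.1325, 0.108]
eef_rot: [0.175, 0.985, 0.001, -0.001]
ft_force: [-5.3, 3.3, 7.1]
width: 0.016
grip_force: 15.0
```

```bash
python3 arc.py 1.8 2.6 16
```

```text
4.55 [0.60818534 0.13246318 0.1079667 ] [-5.3  3.3  7.1] 0.015976984091134034 15.003589266843846
1.85 [-0.007, -0.007, -0.0]
1.9 [-0.015, -0.014, -0.0]
1.95 [-0.021, -0.021, -0.0]
2.0 [-0.028, -0.029, -0.0]
2.05 [-0.034, -0.037, -0.0]
2.1 [-0.039, -0.045, -0.0]
2.15 [-0.045, -0.054, -0.0]
2.2 [-0.049, -0.062, -0.0]
2.25 [-0.054, -0.071, -0.0]
2.3 [-0.057, -0.081, -0.0]
2.35 [-0.061, -0.09, -0.0]
2.4 [-0.064, -0.1, -0.0]
2.45 [-0.066, -0.109, -0.0]
2.5 [-0.068, -0.119, -0.0]
2.55 [-0.07, -0.129, -0.0]
2.6 [-0.07, -0.139, -0.0]
radius,crank now 0.049981592479797304 1.7894140840339605
```

Now in small steps, reading the tangential force.

>>> carry_out([
  {"dp": [-0.015, -0.014, 0], "spin": 0, "hand": 10},
  {"dp": [-0.028, -0.029, 0], "spin": 0, "hand": 10},
  {"dp": [-0.028, -0.029, 0], "spin": 0, "hand": 10},
])

```text
time: 4.85
ee_pos: [0.6128, 0.1227, 0.108]
eef_rot: [0.176, 0.984, 0.001, -0.0]
ft_force: [-2.8, 2.0, 5.7]
width: 0.0161
grip_force: 15.0
```

>>> carry_out([
  {"dp": [-0.006, -0.008, 0], "spin": 0, "hand": 10},
  {"dp": [-0.011, -0.016, 0], "spin": 0, "hand": 10},
  {"dp": [-0.011, -0.016, 0], "spin": 0, "hand": 10},
])

```text
time: 5.15
ee_pos: [0.614, 0.1187, 0.1081]
eef_rot: [0.175, 0.984, 0.001, -0.0]
ft_force: [-2.1, 3.4, 5.3]
width: 0.0161
grip_force: 15.0
```

>>> carry_out([
  {"dp": [-0.006, -0.009, 0], "spin": 0, "hand": 10},
  {"dp": [-0.01, -0.017, 0], "spin": 0, "hand": 10},
  {"dp": [-0.01, -0.017, 0], "spin": 0, "hand": 10},
])

```text
time: 5.45
ee_pos: [0.615, 0.114, 0.1081]
eef_rot: [0.175, 0.985, 0.001, 0.0]
ft_force: [-1.7, 4.5, 5.0]
width: 0.0158
grip_force: 15.0
```

```bash
python3 - <<'E'
from h import *
cv2.imwrite("pics/top2.png",camera("top")[:,:,::-1])
s=cv2.imread("pics/top2.png")[140:250,225:365];cv2.imwrite("pics/ct2.png",cv2.resize(s,(763,600),interpolation=cv2.INTER_CUBIC))
E
python3 arc.py 2.2 2.8 12
```

```text
5.5 [0.61499014 0.11399038 0.10805358] [-2.7  4.4  5.5] 0.016236088711495147 15.00182347509508
2.25 [-0.004, -0.009, -0.0]
2.3 [-0.008, -0.018, -0.0]
2.35 [-0.012, -0.028, -0.0]
2.4 [-0.014, -0.037, -0.0]
2.45 [-0.017, -0.047, -0.0]
2.5 [-0.019, -0.057, -0.0]
2.55 [-0.02, -0.067, -0.0]
2.6 [-0.021, -0.077, -0.0]
2.65 [-0.022, -0.087, -0.0]
2.7 [-0.022, -0.097, -0.0]
2.75 [-0.021, -0.107, -0.0]
2.8 [-0.02, -0.117, -0.0]
radius,crank now 0.0504358504726647 2.1839565736068556
```

View pics/ct2.png

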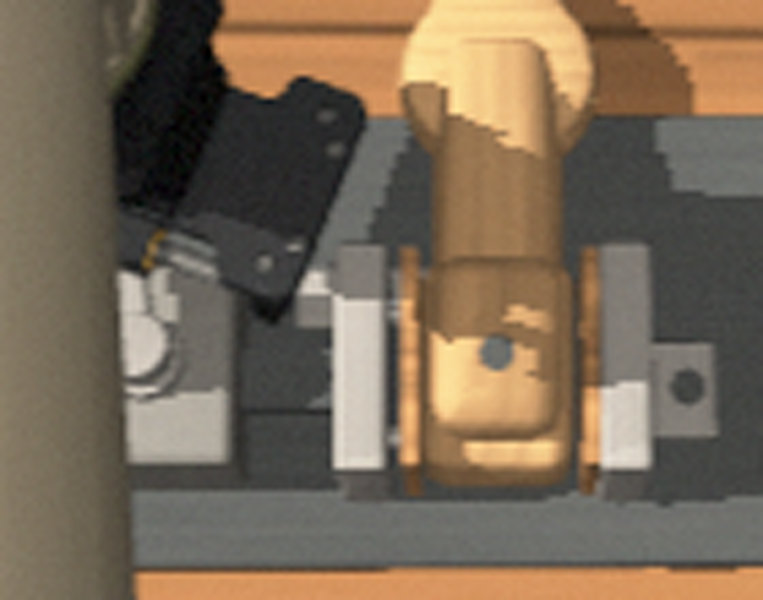

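The jaw's pad is almost touching the heel (421/424), and the gap on the stop side is about 1 mm (577/580). I'll continue in small steps.

>>> carry_out([
  {"dp": [-0.004, -0.009, 0], "spin": 0, "hand": 10},
  {"dp": [-0.008, -0.018, 0], "spin": 0, "hand": 10},
  {"dp": [-0.008, -0.018, 0], "spin": 0, "hand": 10},
  {"dp": [-0.008, -0.018, 0], "spin": 0, "hand": 10},
])

```text
time: 5.9
ee_pos: [0.6155, 0.1089, 0.1081]
eef_rot: [0.175, 0.984, 0.001, 0.0]
ft_force: [-1.0, 5.3, 6.2]
width: 0.0157
grip_force: 15.0
```

>>> carry_out([
  {"dp": [-0.004, -0.01, 0], "spin": 0, "hand": 10},
  {"dp": [-0.006, -0.019, 0], "spin": 0, "hand": 10},
  {"dp": [-0.006, -0.019, 0], "spin": 0, "hand": 10},
  {"dp": [-0.006, -0.019, 0], "spin": 0, "hand": 10},
])

```text
time: 6.3
ee_pos: [0.6155, 0.1036, 0.1081]
eef_rot: [0.176, 0.984, 0.001, 0.001]
ft_force: [1.4, 6.0, 4.9]
width: 0.0159
grip_force: 15.0
```

```bash
python3 arc.py 2.4 2.9 10
```

```text
6.3 [0.6155249  0.10356331 0.10807606] [1.4 6.  4.9] 0.015901136386931372 15.001714993813948
2.45 [-0.002, -0.01, -0.0]
2.5 [-0.004, -0.02, -0.0]
2.55 [-0.006, -0.029, -0.0]
2.6 [-0.007, -0.039, -0.0]
2.65 [-0.007, -0.049, -0.0]
2.7 [-0.007, -0.059, -0.0]
2.75 [-0.007, -0.069, -0.0]
2.8 [-0.006, -0.079, -0.0]
2.85 [-0.004, -0.089, -0.0]
2.9 [-0.002, -0.099, -0.0]
radius,crank now 0.05066289183910951 2.3908230753954003
```

>>> carry_out([
  {"dp": [-0.002, -0.01, 0], "spin": 0, "hand": 10},
  {"dp": [-0.004, -0.02, 0], "spin": 0, "hand": 10},
  {"dp": [-0.004, -0.02, 0], "spin": 0, "hand": 10},
  {"dp": [-0.004, -0.02, 0], "spin": 0, "hand": 10},
])

```text
time: 6.7
ee_pos: [0.615, 0.0982, 0.1081]
eef_rot: [0.176, 0.984, 0.001, 0.001]
ft_force: [2.5, 4.6, 4.4]
width: 0.0161
grip_force: 15.0
```

>>> carry_out([
  {"dp": [-0.002, -0.01, 0], "spin": 0, "hand": 10},
  {"dp": [-0.003, -0.019, 0], "spin": 0, "hand": 10},
  {"dp": [-0.003, -0.019, 0], "spin": 0, "hand": 10},
  {"dp": [-0.003, -0.019, 0], "spin": 0, "hand": 10},
])

```text
time: 7.1
ee_pos: [0.614, 0.0938, 0.1081]
eef_rot: [0.176, 0.984, 0.001, 0.001]
ft_force: [2.0, 4.7, 5.3]
width: 0.0158
grip_force: 15.0
```

```bash
python3 - <<'E'
from h import *
cv2.imwrite("pics/top3.png",camera("top")[:,:,::-1])
s=cv2.imread("pics/top3.png")[140:250,225:365];cv2.imwrite("pics/ct3.png",cv2.resize(s,(763,600),interpolation=cv2.INTER_CUBIC))
E
python3 arc.py 2.6 3 8
```

```text
7.15 [0.61404966 0.09376193 0.10809695] [2.6 6.1 4.9] 0.015962006055744958 15.001169275710708
2.65 [-0.0, -0.01, -0.0]
2.7 [-0.0, -0.02, -0.0]
2.75 [0.0, -0.03, -0.0]
2.8 [0.001, -0.04, -0.0]
2.85 [0.003, -0.05, -0.0]
2.9 [0.005, -0.06, -0.0]
2.95 [0.007, -0.069, -0.0]
3.0 [0.01, -0.079, -0.0]
radius,crank now 0.05088367581229633 2.586302648306685
```

View pics/ct3.png

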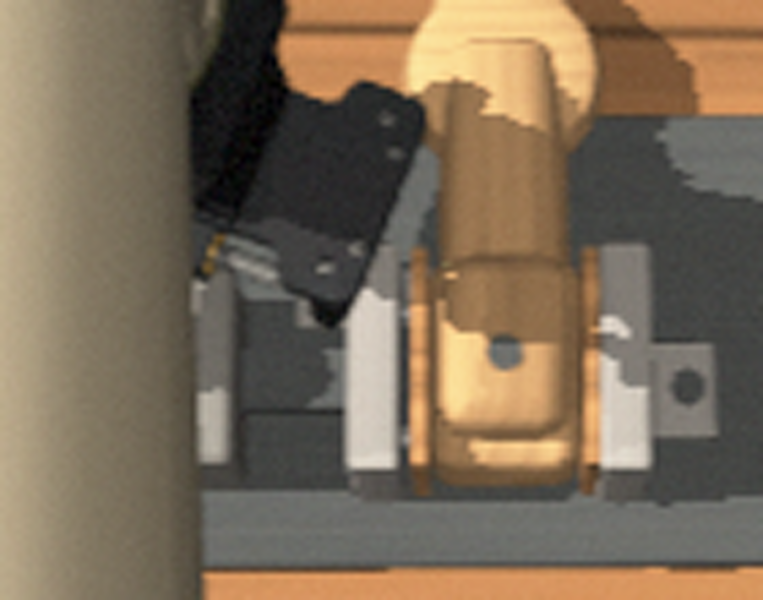

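The heel has moved about 3 mm onto the stop pad. The jaw's springs (398–411) are only beginning to yield.

>>> carry_out([
  {"dp": [0, -0.01, 0], "spin": 0, "hand": 10},
  {"dp": [0, -0.02, 0], "spin": 0, "hand": 10},
  {"dp": [0, -0.02, 0], "spin": 0, "hand": 10},
  {"dp": [0, -0.02, 0], "spin": 0, "hand": 10},
])

```text
time: 7.55
ee_pos: [0.6127, 0.0893, 0.1081]
eef_rot: [0.175, 0.984, 0.001, 0.001]
ft_force: [3.8, 6.2, 2.8]
width: 0.016
grip_force: 15.0
```

>>> carry_out([
  {"dp": [0.001, -0.01, 0], "spin": 0, "hand": 10},
  {"dp": [0.002, -0.02, 0], "spin": 0, "hand": 10},
  {"dp": [0.002, -0.02, 0], "spin": 0, "hand": 10},
  {"dp": [0.002, -0.02, 0], "spin": 0, "hand": 10},
])

```text
time: 7.95
ee_pos: [0.6109, 0.085, 0.1082]
eef_rot: [0.175, 0.985, 0.001, 0.002]
ft_force: [5.5, 7.1, 2.2]
width: 0.0159
grip_force: 15.0
```

```bash
python3 arc.py 2.8 3.2 8
```

```text
7.95 [0.61085652 0.08503463 0.10821535] [5.5 7.1 2.2] 0.015877148669274716 15.000250952980423
2.85 [0.002, -0.01, -0.0]
2.9 [0.004, -0.02, -0.0]
2.95 [0.006, -0.029, -0.0]
3.0 [0.009, -0.039, -0.0]
3.05 [0.013, -0.048, -0.0]
3.1 [0.017, -0.057, -0.0]
3.15 [0.021, -0.066, -0.0]
3.2 [0.026, -0.075, -0.0]
radius,crank now 0.050976143326838315 2.7690162976203343
```

>>> carry_out([
  {"dp": [0.002, -0.01, 0], "spin": 0, "hand": 10},
  {"dp": [0.004, -0.02, 0], "spin": 0, "hand": 10},
  {"dp": [0.004, -0.02, 0], "spin": 0, "hand": 10},
  {"dp": [0.004, -0.02, 0], "spin": 0, "hand": 10},
  {"dp": [0.004, -0.02, 0], "spin": 0, "hand": 10},
])

```text
time: 8.45
ee_pos: [0.6086, 0.0808, 0.1083]
eef_rot: [0.175, 0.985, 0.001, 0.002]
ft_force: [8.0, 6.5, 1.4]
width: 0.0159
grip_force: 15.0
```

```bash
python3 - <<'E'
from h import *
s=camera("top")[140:250,225:365,::-1];cv2.imwrite("pics/ct4.png",cv2.resize(s,(763,600),interpolation=cv2.INTER_CUBIC))
E
python3 arc.py 2.9 3.2 6
```

```text
8.5 [0.60861547 0.08082195 0.10828487] [8.  6.7 0.5] 0.015887068402474405 14.999940536017675
2.95 [0.003, -0.01, -0.0]
3.0 [0.006, -0.019, -0.0]
3.05 [0.009, -0.029, -0.0]
3.1 [0.013, -0.038, -0.0]
3.15 [0.017, -0.047, -0.0]
3.2 [0.022, -0.055, -0.0]
radius,crank now 0.051023487336809226 2.8626085955330343
```

View pics/ct4.png

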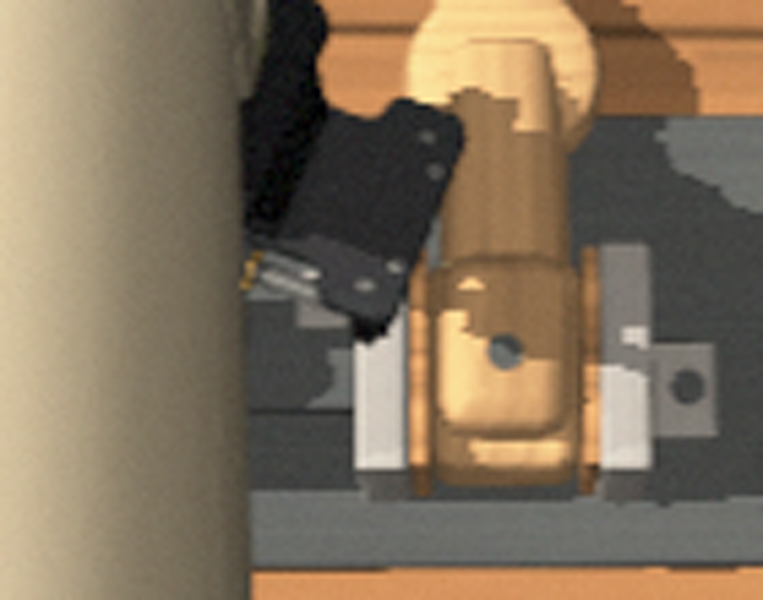

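The jaw's springs are compressed about 3 mm (gap now 406–411), and the handle force is about 10 N. Both give roughly 18–20 N of clamping. I'll release the handle and rise.

>>> carry_out([
  {"dp": [0, 0, 0], "spin": 0, "hand": 50},
  {"dp": [0, 0, 0], "spin": 0, "hand": 50},
  {"dp": [0, 0, 0], "spin": 0, "hand": 50},
  {"dp": [0, 0, 0], "spin": 0, "hand": 50},
  {"dp": [0, 0, -0.2], "spin": 0, "hand": 50},
  {"dp": [0, 0, -0.4], "spin": 0, "hand": 50},
  {"dp": [0, 0, -0.4], "spin": 0, "hand": 0},
  {"dp": [0, 0, -0.4], "spin": 0, "hand": 0},
  {"dp": [0, 0, -0.4], "spin": 0, "hand": 0},
  {"dp": [0, 0, -0.4], "spin": 0, "hand": 0},
  {"dp": [0, 0, -0.4], "spin": 0, "hand": 0},
])

```text
time: 9.6
ee_pos: [0.6061, 0.0788, 0.2063]
eef_rot: [0.176, 0.984, -0.0, -0.001]
ft_force: [0.6, 0.3, 0.9]
width: 0.0179
grip_force: 0.0
```

```bash
cat > knob.py <<'E'
from h import *
import sys
G=np.array([.523,-.180,.107]);yaw=.0166;LEAD=.2;RC=20;F=15
def pose(th,Gp=G):
    d=np.array([-.819,0,-.574]);k=np.array([-.574,0,.819]);l=np.array([0,1.,0])
    b=np.cos(th)*d+np.sin(th)*l;t=-np.sin(th)*d+np.cos(th)*l
    u=b[:2]/np.hypot(*b[:2]);n=np.array([u[1],-u[0]])
    off=-7*t[:2]@n+12*k[:2]@n-F
    C=np.r_[RC*b[:2]+off*n, RC*b[2]+12*k[2]-7*t[2]-15]/1000
    c,s=np.cos(yaw),np.sin(yaw);M=np.array([[c,-s,0],[s,c,0],[0,0,1]])
    return Gp+M@C, np.arctan2(u[1],u[0])+yaw-LEAD
def rows(ths,zup=0,d0=None):
    s,p,R=tool();a0=np.arctan2(R[1,0],R[0,0]);print(s["time"],p,s["ft_force"].round(1),s["width"],s["joint_positions"].round(2),"a0",a0)
    for th in ths:
        C,a=pose(th);C=C+[0,0,zup];da=-(a-a0);da=(da+np.pi)%(2*np.pi)-np.pi
        print(round(th,2),C.round(4),(R.T@(C-p)/.25).round(3).tolist(),"spin",round(da/np.pi,3))
E
python3 - <<'E'
from knob import *
rows([-.2],.08);rows([-.2])
cv2.imwrite("pics/top5.png",camera("top")[:,:,::-1])
E
```

```text
9.6 [0.60611455 0.07883605 0.20630792] [0.6 0.3 0.9] 0.017893386281853746 [-0.48  0.32  0.35  1.54 -0.11  1.31  1.1 ] a0 2.7877363951642136
-0.2 [ 0.5122 -0.2038  0.1714] [-0.04, -1.191, 0.141] spin -0.131
9.6 [0.60611455 0.07883605 0.20630792] [0.6 0.3 0.9] 0.017893386281853746 [-0.48  0.32  0.35  1.54 -0.11  1.31  1.1 ] a0 2.7877363951642136
-0.2 [ 0.5122 -0.2038  0.0914] [-0.04, -1.19, 0.461] spin -0.131
```

>>> carry_out([
  {"dp": [-0.04, -1, 0.1], "spin": -0.131, "hand": 0},
  {"dp": [-0.04, -1, 0.1], "spin": -0.131, "hand": 0},
  {"dp": [-0.04, -1, 0.1], "spin": -0.131, "hand": 0},
  {"dp": [-0.04, -1, 0.1], "spin": -0.131, "hand": 0},
  {"dp": [-0.04, -1, 0.1], "spin": -0.131, "hand": 0},
  {"dp": [-0.04, -1, 0.1], "spin": -0.131, "hand": 0},
  {"dp": [-0.04, -1, 0.1], "spin": -0.131, "hand": 0},
])

```text
time: 10.35
ee_pos: [0.5288, -0.1604, 0.1823]
eef_rot: [-0.027, 1.0, 0.0, -0.0]
ft_force: [0.3, 1.0, 1.3]
width: 0.0006
grip_force: 0.0
```

```bash
python3 - <<'E'
from knob import *
rows([-.2],.06);rows([-.2])
im=camera("wrist")[:,:,::-1];cv2.imwrite("pics/w6.png",im)
E
```

```text
10.35 [ 0.52877861 -0.16037251  0.18226996] [0.3 1.  1.3] 0.0005777822426129679 [-0.17  0.2   0.43  1.73 -0.09  1.23  1.91] a0 -3.087055953602137
-0.2 [ 0.5122 -0.2038  0.1514] [0.076, -0.17, 0.124] spin -0.001
10.35 [ 0.52877861 -0.16037251  0.18226996] [0.3 1.  1.3] 0.0005777822426129679 [-0.17  0.2   0.43  1.73 -0.09  1.23  1.91] a0 -3.087055953602137
-0.2 [ 0.5122 -0.2038  0.0914] [0.075, -0.17, 0.364] spin -0.001
```

View pics/w6.png

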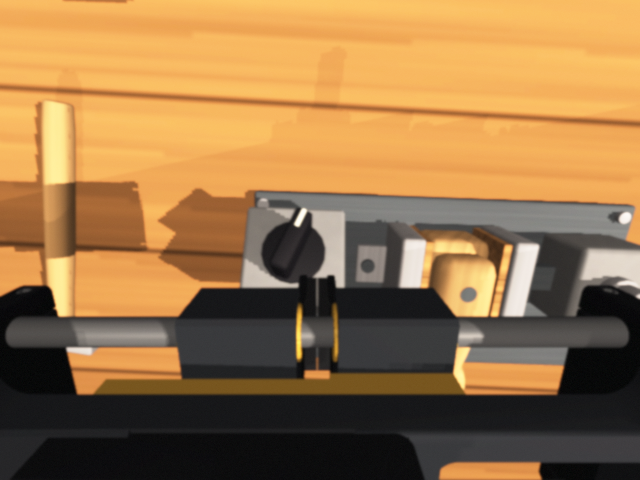

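The wrist view shows the knob's bar from its white pointer end at (304,210) to its upper end at about (281,275). The disc is centred near (294,252).

```bash
python3 - <<'E'
from knob import *
a=wplane((304,211),.104);b=wplane((281,272),.130);print(a,b,(a+b)/2)
print("theta",np.arctan2((a-b)[1]/.048,(b-a)[0]/.048/.819))
print("disc edges",wplane((325,250),.09),wplane((263,250),.09))
print("expected top of bar centre",G+.012*np.array([-.574,0,.819]))
E
```

```text
[ 0.50066437 -0.16958763  0.104     ] [ 0.53870746 -0.18267118  0.13      ] [ 0.51968591 -0.1761294   0.117     ]
theta 0.27455261426740624
disc edges [ 0.53410338 -0.15176762  0.09      ] [ 0.53690677 -0.20110428  0.09      ]
expected top of bar centre [ 0.516112 -0.18      0.116828]
```

```bash
sed -i 's/G=np.array.*;yaw/G=np.array([.525,-.178,.107]);yaw/' knob.py; python3 - <<'E'
from knob import *
rows([-.2],.06);rows([-.2])
E
```

```text
10.4 [ 0.52946162 -0.15864203  0.18228625] [0.5 1.2 0.7] -5.6019629281009605e-06 [-0.17  0.2   0.43  1.73 -0.09  1.23  1.91] a0 -3.084234503611173
-0.2 [ 0.5142 -0.2018  0.1514] [0.071, -0.169, 0.124] spin -0.001
10.4 [ 0.52946162 -0.15864203  0.18228625] [0.5 1.2 0.7] -5.6019629281009605e-06 [-0.17  0.2   0.43  1.73 -0.09  1.23  1.91] a0 -3.084234503611173
-0.2 [ 0.5142 -0.2018  0.0914] [0.071, -0.169, 0.364] spin -0.001
```

>>> carry_out([
  {"dp": [0.071, -0.169, 0.05], "spin": 0, "hand": 0},
  {"dp": [0.071, -0.169, 0.124], "spin": 0, "hand": 0},
  {"dp": [0.071, -0.169, 0.2], "spin": 0, "hand": 0},
  {"dp": [0.071, -0.169, 0.3], "spin": 0, "hand": 0},
  {"dp": [0.071, -0.169, 0.364], "spin": 0, "hand": 0},
  {"dp": [0.071, -0.169, 0.364], "spin": 0, "hand": 0},
  {"dp": [0.071, -0.169, 0.364], "spin": 0, "hand": 0},
])

```text
time: 11.1
ee_pos: [0.5134, -0.2014, 0.0902]
eef_rot: [-0.03, 1.0, -0.0, -0.002]
ft_force: [-3.8, -3.4, -0.0]
width: 0.0002
grip_force: 3.0
```

```bash
python3 - <<'E'
from knob import *
rows(np.arange(0,1.21,.1))
E
```

```text
11.1 [ 0.51336176 -0.20143793  0.09020415] [-3.8 -3.4 -0. ] 0.00022150023094461162 [-0.09  0.3   0.45  1.83 -0.15  1.04  2.04] a0 -3.0822538581669083
0.0 [ 0.509  -0.2003  0.0903] [0.017, 0.006, -0.001] spin 0.077
0.1 [ 0.5063 -0.199   0.09  ] [0.028, 0.012, 0.001] spin 0.116
0.2 [ 0.5036 -0.1973  0.0898] [0.038, 0.019, 0.002] spin 0.154
0.3 [ 0.5011 -0.1952  0.0897] [0.048, 0.028, 0.002] spin 0.192
0.4 [ 0.4987 -0.1928  0.0897] [0.056, 0.038, 0.002] spin 0.229
0.5 [ 0.4967 -0.1901  0.0898] [0.064, 0.049, 0.002] spin 0.265
0.6 [ 0.495  -0.1871  0.0901] [0.07, 0.062, 0.001] spin 0.299
0.7 [ 0.4937 -0.184   0.0905] [0.074, 0.074, -0.001] spin 0.332
0.8 [ 0.4928 -0.1808  0.0909] [0.077, 0.087, -0.003] spin 0.363
0.9 [ 0.4922 -0.1775  0.0915] [0.079, 0.1, -0.005] spin 0.394
1.0 [ 0.4921 -0.1743  0.0922] [0.079, 0.113, -0.008] spin 0.423
1.1 [ 0.4923 -0.1712  0.093 ] [0.077, 0.126, -0.011] spin 0.452
1.2 [ 0.4928 -0.1682  0.0939] [0.074, 0.138, -0.015] spin 0.479
```

>>> carry_out([
  {"dp": [0.012, 0.003, 0], "spin": 0.04, "hand": 0},
  {"dp": [0.017, 0.006, 0], "spin": 0.077, "hand": 0},
  {"dp": [0.028, 0.012, 0.001], "spin": 0.116, "hand": 0},
  {"dp": [0.038, 0.019, 0.002], "spin": 0.154, "hand": 0},
  {"dp": [0.048, 0.028, 0.002], "spin": 0.192, "hand": 0},
  {"dp": [0.056, 0.038, 0.002], "spin": 0.229, "hand": 0},
  {"dp": [0.064, 0.049, 0.002], "spin": 0.265, "hand": 0},
  {"dp": [0.07, 0.062, 0.001], "spin": 0.299, "hand": 0},
  {"dp": [0.074, 0.074, -0.001], "spin": 0.332, "hand": 0},
  {"dp": [0.077, 0.087, -0.003], "spin": 0.363, "hand": 0},
])

```text
time: 12.1
ee_pos: [0.4937, -0.1812, 0.0921]
eef_rot: [0.516, 0.856, -0.001, -0.0]
ft_force: [-2.6, -5.7, -0.4]
width: 0.0005
grip_force: 2.5
```

```bash
python3 - <<'E'
from knob import *
rows(np.arange(.8,1.71,.1))
im=camera("wrist")[:,:,::-1];cv2.imwrite("pics/w7.png",im)
E
```

```text
12.1 [ 0.49371055 -0.18119352  0.09205318] [-2.6 -5.7 -0.4] 0.0005034757681974777 [-0.28  0.26  0.62  1.9  -0.17  1.03  0.9 ] a0 2.0564251649673433
0.8 [ 0.4928 -0.1808  0.0909] [0.003, -0.003, 0.004] spin -0.001
0.9 [ 0.4922 -0.1775  0.0915] [0.016, 0.002, 0.002] spin 0.03
1.0 [ 0.4921 -0.1743  0.0922] [0.027, 0.007, -0.001] spin 0.059
1.1 [ 0.4923 -0.1712  0.093 ] [0.038, 0.013, -0.004] spin 0.087
1.2 [ 0.4928 -0.1682  0.0939] [0.048, 0.021, -0.008] spin 0.115
1.3 [ 0.4936 -0.1653  0.0949] [0.056, 0.029, -0.011] spin 0.142
1.4 [ 0.4946 -0.1627  0.0959] [0.064, 0.038, -0.016] spin 0.168
1.5 [ 0.496  -0.1601  0.097 ] [0.07, 0.047, -0.02] spin 0.194
1.6 [ 0.4975 -0.1578  0.0981] [0.076, 0.057, -0.025] spin 0.221
1.7 [ 0.4993 -0.1557  0.0993] [0.08, 0.067, -0.029] spin 0.247
```

View pics/w7.png

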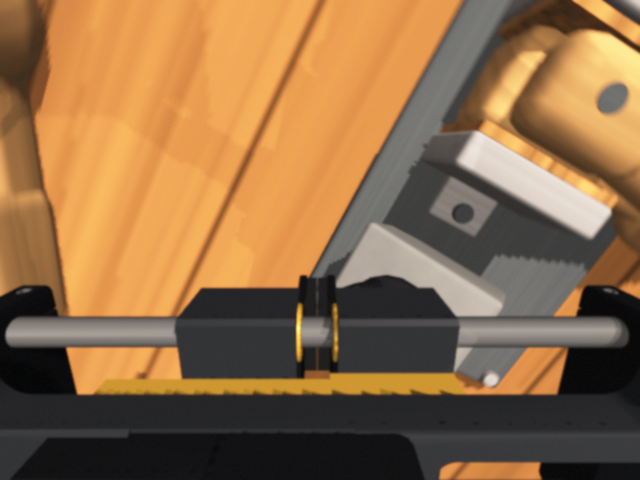

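The knob's bar is hidden behind the fingers, but its disc shows at (385,285). The contact force of about 6 N is as expected, so I keep following the arc.

>>> carry_out([
  {"dp": [0.013, 0.005, -0.002], "spin": 0.031, "hand": 0},
  {"dp": [0.024, 0.01, -0.005], "spin": 0.06, "hand": 0},
  {"dp": [0.035, 0.016, -0.008], "spin": 0.088, "hand": 0},
  {"dp": [0.045, 0.024, -0.012], "spin": 0.116, "hand": 0},
  {"dp": [0.053, 0.032, -0.015], "spin": 0.143, "hand": 0},
  {"dp": [0.061, 0.041, -0.02], "spin": 0.169, "hand": 0},
])

```text
time: 12.75
ee_pos: [0.4933, -0.1631, 0.096]
eef_rot: [0.723, 0.691, -0.002, -0.002]
ft_force: [-8.6, -5.8, -2.7]
width: 0.0008
grip_force: 4.4
```

```bash
python3 - <<'E'
from knob import *
rows(np.arange(1.4,2.51,.1))
E
```

```text
12.75 [ 0.49331716 -0.16307002  0.09596326] [-8.6 -5.8 -2.7] 0.0008248695402288809 [-0.39  0.25  0.7   1.91 -0.18  1.04  0.35] a0 1.525438206898237
1.4 [ 0.4946 -0.1627  0.0959] [0.002, 0.005, 0.0] spin -0.001
1.5 [ 0.496  -0.1601  0.097 ] [0.012, 0.01, -0.004] spin 0.025
1.6 [ 0.4975 -0.1578  0.0981] [0.022, 0.016, -0.009] spin 0.052
1.7 [ 0.4993 -0.1557  0.0993] [0.031, 0.022, -0.014] spin 0.078
1.8 [ 0.5013 -0.1537  0.1005] [0.039, 0.03, -0.018] spin 0.104
1.9 [ 0.5034 -0.152   0.1017] [0.046, 0.038, -0.023] spin 0.131
2.0 [ 0.5057 -0.1505  0.103 ] [0.052, 0.047, -0.028] spin 0.158
2.1 [ 0.5083 -0.1493  0.1042] [0.058, 0.057, -0.033] spin 0.186
2.2 [ 0.5109 -0.1482  0.1053] [0.062, 0.068, -0.038] spin 0.215
2.3 [ 0.5138 -0.1475  0.1065] [0.066, 0.079, -0.043] spin 0.245
2.4 [ 0.5168 -0.147   0.1076] [0.068, 0.091, -0.047] spin 0.276
2.5 [ 0.52   -0.1468  0.1086] [0.07, 0.103, -0.051] spin 0.309
```

>>> carry_out([
  {"dp": [0.01, 0.005, -0.004], "spin": 0.025, "hand": 0},
  {"dp": [0.02, 0.011, -0.009], "spin": 0.052, "hand": 0},
  {"dp": [0.029, 0.017, -0.014], "spin": 0.078, "hand": 0},
  {"dp": [0.037, 0.025, -0.018], "spin": 0.104, "hand": 0},
  {"dp": [0.044, 0.033, -0.023], "spin": 0.131, "hand": 0},
])

```text
time: 13.25
ee_pos: [0.5, -0.1514, 0.1005]
eef_rot: [0.849, 0.529, -0.004, -0.003]
ft_force: [-14.1, -1.6, -5.3]
width: 0.0003
grip_force: 6.1
```

```bash
python3 - <<'E'
from knob import *
rows(np.arange(1.9,2.91,.1))
E
```

```text
13.25 [ 0.50000512 -0.15135073  0.10054264] [-14.1  -1.6  -5.3] 0.00033503532458475585 [-0.46  0.27  0.76  1.9  -0.21  1.06 -0.07] a0 1.114144932969112
1.9 [ 0.5034 -0.152   0.1017] [0.004, 0.013, -0.005] spin -0.0
2.0 [ 0.5057 -0.1505  0.103 ] [0.013, 0.019, -0.01] spin 0.027
2.1 [ 0.5083 -0.1493  0.1042] [0.022, 0.026, -0.015] spin 0.055
2.2 [ 0.5109 -0.1482  0.1053] [0.03, 0.034, -0.02] spin 0.084
2.3 [ 0.5138 -0.1475  0.1065] [0.038, 0.042, -0.024] spin 0.114
2.4 [ 0.5168 -0.147   0.1076] [0.045, 0.052, -0.029] spin 0.145
2.5 [ 0.52   -0.1468  0.1086] [0.051, 0.064, -0.033] spin 0.178
2.6 [ 0.5233 -0.147   0.1096] [0.057, 0.076, -0.037] spin 0.211
2.7 [ 0.5267 -0.1476  0.1105] [0.06, 0.089, -0.041] spin 0.246
2.8 [ 0.5302 -0.1487  0.1113] [0.063, 0.103, -0.044] spin 0.283
2.9 [ 0.5336 -0.1502  0.112 ] [0.063, 0.118, -0.047] spin 0.32
```

>>> carry_out([
  {"dp": [0.009, 0.006, -0.005], "spin": 0.027, "hand": 0},
  {"dp": [0.018, 0.013, -0.01], "spin": 0.055, "hand": 0},
  {"dp": [0.026, 0.021, -0.015], "spin": 0.084, "hand": 0},
  {"dp": [0.034, 0.029, -0.019], "spin": 0.114, "hand": 0},
  {"dp": [0.041, 0.039, -0.024], "spin": 0.145, "hand": 0},
  {"dp": [0.041, 0.039, -0.024], "spin": 0.145, "hand": 0},
])

```text
time: 13.85
ee_pos: [0.5153, -0.1438, 0.1069]
eef_rot: [0.946, 0.325, -0.003, -0.003]
ft_force: [-8.8, 6.3, -3.2]
width: 0.0006
grip_force: 4.9
```

```bash
python3 - <<'E'
from knob import *
rows(np.arange(2.4,2.91,.1))
E
```

```text
13.85 [ 0.51528798 -0.14378873  0.10692492] [-8.8  6.3 -3.2] 0.0006076477864690871 [-0.52  0.31  0.83  1.87 -0.26  1.09 -0.5 ] a0 0.6612557708825099
2.4 [ 0.5168 -0.147   0.1076] [-0.003, 0.014, -0.003] spin 0.001
2.5 [ 0.52   -0.1468  0.1086] [0.007, 0.021, -0.007] spin 0.033
2.6 [ 0.5233 -0.147   0.1096] [0.017, 0.03, -0.011] spin 0.067
2.7 [ 0.5267 -0.1476  0.1105] [0.027, 0.04, -0.015] spin 0.102
2.8 [ 0.5302 -0.1487  0.1113] [0.035, 0.052, -0.018] spin 0.138
2.9 [ 0.5336 -0.1502  0.112 ] [0.042, 0.065, -0.021] spin 0.176
```

>>> carry_out([
  {"dp": [0.01, 0.007, -0.004], "spin": 0.032, "hand": 0},
  {"dp": [0.02, 0.016, -0.008], "spin": 0.066, "hand": 0},
  {"dp": [0.03, 0.026, -0.012], "spin": 0.101, "hand": 0},
  {"dp": [0.03, 0.026, -0.012], "spin": 0.101, "hand": 0},
])

```text
time: 14.25
ee_pos: [0.5285, -0.1463, 0.1119]
eef_rot: [0.985, 0.172, -0.0, 0.0]
ft_force: [0.4, -0.2, -0.1]
width: 0.0006
grip_force: 0.0
```

```bash
python3 - <<'E'
from knob import *
rows(np.arange(2.7,3.11,.1))
cv2.imwrite("pics/s8.png",cv2.resize(camera("side")[175:335,315:445,::-1],(488,600),interpolation=cv2.INTER_CUBIC))
E
```

```text
14.25 [ 0.52851506 -0.14629903  0.11185972] [ 0.4 -0.2 -0.1] 0.0006255898750056858 [-0.56  0.35  0.89  1.84 -0.3   1.1  -0.79] a0 0.34519445698389106
2.7 [ 0.5267 -0.1476  0.1105] [-0.009, 0.003, 0.005] spin 0.002
2.8 [ 0.5302 -0.1487  0.1113] [0.003, 0.011, 0.002] spin 0.038
2.9 [ 0.5336 -0.1502  0.112 ] [0.014, 0.021, -0.001] spin 0.075
3.0 [ 0.5368 -0.1522  0.1126] [0.023, 0.033, -0.003] spin 0.113
3.1 [ 0.5398 -0.1546  0.1131] [0.031, 0.047, -0.005] spin 0.152
```

View pics/s8.png

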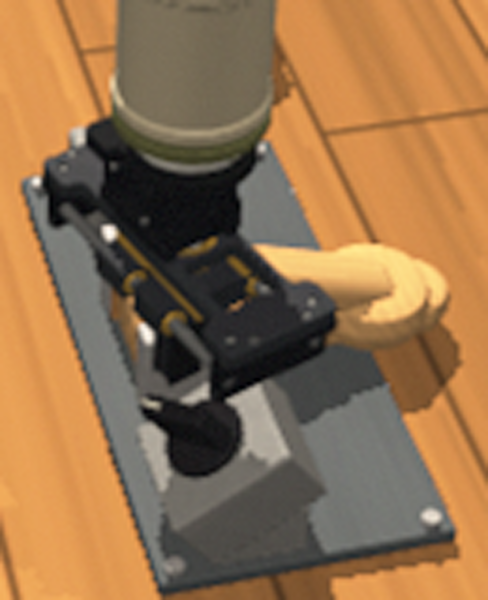

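This side view shows the fingers above and left of the knob, with the pointer's white tip at crop (150,405). The finger slipped off the bar's end and the knob sprang back, so I must retry closer to the axis and deeper. That was my last allowed picture (I lost count and am one over), so from here I'll measure numerically only.

```bash
sed -i 's/LEAD=.2;RC=20/LEAD=.05;RC=14/; s/t\[2\]-15\]/t[2]-19]/' knob.py
cat >> knob.py <<'E'
def tip(th,h=10,r=22):
    d=np.array([-.819,0,-.574]);k=np.array([-.574,0,.819]);l=np.array([0,1.,0])
    c,s=np.cos(yaw),np.sin(yaw);M=np.array([[c,-s,0],[s,c,0],[0,0,1]])
    return G+M@((r*(np.cos(th)*d+np.sin(th)*l)+h*k)/1000)
E
python3 - <<'E'
from knob import *
print("start tip seen", (315+146/3.754,175+414/3.75),proj("side",tip(.28)))
print("now",(315+150/3.754,175+405/3.75))
for t in np.arange(0,3,.2): print(round(t,1),np.round(proj("side",tip(t)),1))
rows([.5],.06);rows([.5])
E
```

```text
start tip seen (353.89184869472564, 285.4) (np.float64(353.27754348236067), np.float64(286.2778827186109))
now (354.957378795951, 283.0)
0.0 [353.7 288.5]
0.2 [353.3 286.9]
0.4 [353.3 285.3]
0.6 [353.6 283.5]
0.8 [354.3 281.7]
1.0 [355.2 280. ]
1.2 [356.4 278.5]
1.4 [357.8 277.1]
1.6 [359.3 275.9]
1.8 [361. 275.]
2.0 [362.7 274.5]
2.2 [364.4 274.3]
2.4 [365.9 274.4]
2.6 [367.4 274.9]
2.8 [368.6 275.7]
14.3 [ 0.5280799  -0.14661971  0.1117697 ] [-0.5  0.8 -0.5] 0.0003337093722904473 [-0.56  0.35  0.89  1.84 -0.3   1.1  -0.78] a0 0.34867532533668016
0.5 [ 0.5011 -0.1929  0.1488] [-0.165, 0.137, -0.148] spin -0.691
14.3 [ 0.5280799  -0.14661971  0.1117697 ] [-0.5  0.8 -0.5] 0.0003337093722904473 [-0.56  0.35  0.89  1.84 -0.3   1.1  -0.78] a0 0.34867532533668016
0.5 [ 0.5011 -0.1929  0.0888] [-0.165, 0.137, 0.092] spin -0.691
```

>>> carry_out([
  {"dp": [0, 0, -0.12], "spin": 0, "hand": 0},
  {"dp": [0, 0, -0.28], "spin": 0, "hand": 0},
  {"dp": [0, 0, -0.28], "spin": 0, "hand": 0},
])

```text
time: 14.6
ee_pos: [0.5298, -0.1485, 0.1863]
eef_rot: [0.985, 0.173, 0.003, 0.001]
ft_force: [-0.2, -1.1, -0.2]
width: 0.0002
grip_force: 0.0
```

```bash
python3 - <<'E'
from knob import *
rows([.5],.06);rows([.5])
for n in("side","top"):
    im=camera(n);hsv=cv2.cvtColor(im,cv2.COLOR_RGB2HSV)
    x0,y0=np.int32(proj(n,G+[0,0,.01]));w=im[y0-22:y0+22,x0-22:x0+22].astype(int)
    m=((w.min(2)>170)&(w.max(2)-w.min(2)<60)).astype(np.uint8)
    c,lab,st,ce=cv2.connectedComponentsWithStats(m);print(n,x0,y0,[(st[i,4],(ce[i]+[x0-22,y0-22]).round(1).tolist()) for i in range(1,c)])
    cv2.imwrite(f"pics/{n}9.png",im[:,:,::-1])
E
```

```text
14.6 [ 0.52981261 -0.14846482  0.18630742] [-0.2 -1.1 -0.2] 0.0002317105387881912 [-0.61  0.25  0.93  1.76 -0.22  1.23 -0.84] a0 0.3478099831182194
0.5 [ 0.5011 -0.1929  0.1488] [-0.17, 0.127, 0.149] spin -0.691
14.6 [ 0.52981261 -0.14846482  0.18630742] [-0.2 -1.1 -0.2] 0.0002317105387881912 [-0.61  0.25  0.93  1.76 -0.22  1.23 -0.84] a0 0.3478099831182194
0.5 [ 0.5011 -0.1929  0.0888] [-0.171, 0.127, 0.389] spin -0.691
side 364 282 [(np.int32(120), [365.2, 261.9]), (np.int32(6), [354.8, 282.3])]
top 390 221 [(np.int32(804), [377.4, 217.1])]
```

>>> carry_out([
  {"dp": [-0.17, 0.127, 0], "spin": -0.691, "hand": 0},
  {"dp": [-0.17, 0.127, 0], "spin": -0.691, "hand": 0},
  {"dp": [-0.17, 0.127, 0], "spin": -0.691, "hand": 0},
  {"dp": [-0.17, 0.127, 0], "spin": -0.691, "hand": 0},
  {"dp": [-0.17, 0.127, 0], "spin": -0.691, "hand": 0},
  {"dp": [-0.17, 0.127, 0], "spin": -0.691, "hand": 0},
  {"dp": [-0.17, 0.127, 0], "spin": -0.691, "hand": 0},
  {"dp": [-0.17, 0.127, 0], "spin": -0.691, "hand": 0},
  {"dp": [-0.17, 0.127, 0], "spin": -0.691, "hand": 0},
  {"dp": [-0.17, 0.127, 0], "spin": -0.691, "hand": 0},
  {"dp": [-0.17, 0.127, 0], "spin": -0.691, "hand": 0},
  {"dp": [-0.17, 0.127, 0], "spin": -0.691, "hand": 0},
  {"dp": [-0.17, 0.127, 0], "spin": -0.691, "hand": 0},
  {"dp": [-0.17, 0.127, 0], "spin": -0.691, "hand": 0},
  {"dp": [-0.17, 0.127, 0], "spin": -0.691, "hand": 0},
  {"dp": [-0.17, 0.127, 0.1], "spin": -0.691, "hand": 0},
  {"dp": [-0.17, 0.127, 0.2], "spin": -0.691, "hand": 0},
  {"dp": [-0.17, 0.127, 0.3], "spin": -0.691, "hand": 0},
  {"dp": [-0.17, 0.127, 0.389], "spin": -0.691, "hand": 0},
  {"dp": [-0.17, 0.127, 0.389], "spin": -0.691, "hand": 0},
])

```text
time: 16.7
ee_pos: [0.4955, -0.1912, 0.081]
eef_rot: [0.307, 0.952, -0.001, -0.003]
ft_force: [-0.9, 0.4, -0.0]
width: 0.0006
grip_force: 0.0
```

```bash
python3 - <<'E'
from knob import *
rows(np.arange(.5,2,.1))
E
```

```text
16.7 [ 0.49548676 -0.1912298   0.08104179] [-0.9  0.4 -0. ] 0.0006270798075087155 [-0.28  0.3   0.65  1.9  -0.21  1.02  1.4 ] a0 2.516643798327496
0.5 [ 0.5011 -0.1929  0.0888] [-0.022, 0.008, -0.031] spin -0.001
0.6 [ 0.4991 -0.1904  0.0889] [-0.01, 0.011, -0.032] spin 0.033
0.7 [ 0.4975 -0.1878  0.0891] [0.002, 0.016, -0.032] spin 0.066
0.8 [ 0.4963 -0.185   0.0893] [0.012, 0.022, -0.033] spin 0.098
0.9 [ 0.4954 -0.1822  0.0897] [0.022, 0.029, -0.035] spin 0.128
1.0 [ 0.4948 -0.1793  0.0901] [0.03, 0.037, -0.036] spin 0.158
1.1 [ 0.4946 -0.1765  0.0906] [0.038, 0.045, -0.038] spin 0.186
1.2 [ 0.4946 -0.1738  0.0912] [0.044, 0.055, -0.04] spin 0.214
1.3 [ 0.495  -0.1711  0.0918] [0.049, 0.064, -0.043] spin 0.241
1.4 [ 0.4956 -0.1685  0.0925] [0.053, 0.074, -0.046] spin 0.267
1.5 [ 0.4964 -0.1661  0.0933] [0.056, 0.084, -0.049] spin 0.293
1.6 [ 0.4975 -0.1638  0.094 ] [0.058, 0.093, -0.052] spin 0.319
1.7 [ 0.4988 -0.1616  0.0949] [0.059, 0.104, -0.055] spin 0.345
1.8 [ 0.5002 -0.1596  0.0957] [0.059, 0.114, -0.059] spin 0.372
1.9 [ 0.5019 -0.1577  0.0966] [0.058, 0.124, -0.062] spin 0.399
```

>>> carry_out([
  {"dp": [-0.01, 0.008, -0.03], "spin": 0, "hand": 0},
  {"dp": [-0.01, 0.011, -0.032], "spin": 0.033, "hand": 0},
  {"dp": [0.002, 0.016, -0.032], "spin": 0.066, "hand": 0},
  {"dp": [0.012, 0.022, -0.033], "spin": 0.098, "hand": 0},
  {"dp": [0.022, 0.029, -0.035], "spin": 0.128, "hand": 0},
  {"dp": [0.03, 0.037, -0.036], "spin": 0.158, "hand": 0},
  {"dp": [0.038, 0.045, -0.038], "spin": 0.186, "hand": 0},
  {"dp": [0.044, 0.055, -0.04], "spin": 0.214, "hand": 0},
])

```text
time: 17.5
ee_pos: [0.4968, -0.1779, 0.0964]
eef_rot: [0.607, 0.795, -0.001, 0.001]
ft_force: [-5.5, -11.2, -0.4]
width: 0.0004
grip_force: 5.2
```

```bash
python3 - <<'E'
from knob import *
rows(np.arange(1.2,2.11,.1))
E
```

```text
17.5 [ 0.49682214 -0.17789712  0.09644168] [ -5.5 -11.2  -0.4] 0.00037519535214038027 [-0.41  0.28  0.77  1.9  -0.22  1.04  0.72] a0 1.836927296016377
1.2 [ 0.4946 -0.1738  0.0912] [0.018, -0.004, 0.021] spin -0.003
1.3 [ 0.495  -0.1711  0.0918] [0.028, 0.0, 0.018] spin 0.024
1.4 [ 0.4956 -0.1685  0.0925] [0.037, 0.005, 0.016] spin 0.051
1.5 [ 0.4964 -0.1661  0.0933] [0.046, 0.011, 0.013] spin 0.077
1.6 [ 0.4975 -0.1638  0.094 ] [0.054, 0.017, 0.009] spin 0.103
1.7 [ 0.4988 -0.1616  0.0949] [0.061, 0.025, 0.006] spin 0.129
1.8 [ 0.5002 -0.1596  0.0957] [0.067, 0.032, 0.003] spin 0.155
1.9 [ 0.5019 -0.1577  0.0966] [0.072, 0.041, -0.001] spin 0.182
2.0 [ 0.5038 -0.156   0.0975] [0.077, 0.05, -0.005] spin 0.209
2.1 [ 0.5059 -0.1545  0.0984] [0.081, 0.06, -0.008] spin 0.238
```

>>> carry_out([
  {"dp": [0.022, -0.008, 0.02], "spin": 0.024, "hand": 0},
  {"dp": [0.031, -0.008, 0.026], "spin": 0.051, "hand": 0},
  {"dp": [0.04, -0.004, 0.023], "spin": 0.077, "hand": 0},
  {"dp": [0.048, 0.002, 0.019], "spin": 0.103, "hand": 0},
  {"dp": [0.055, 0.01, 0.016], "spin": 0.129, "hand": 0},
  {"dp": [0.061, 0.016, 0.013], "spin": 0.155, "hand": 0},
  {"dp": [0.061, 0.016, 0.013], "spin": 0.155, "hand": 0},
  {"dp": [0.061, 0.016, 0.013], "spin": 0.155, "hand": 0},
])

```text
time: 18.3
ee_pos: [0.4946, -0.1602, 0.0919]
eef_rot: [0.779, 0.627, -0.002, -0.001]
ft_force: [-11.3, -3.6, -2.1]
width: 0.0005
grip_force: 4.8
```

```bash
python3 - <<'E'
from knob import *
rows(np.arange(1.8,2.81,.1))
E
```

```text
18.3 [ 0.49459722 -0.16020728  0.09186091] [-11.3  -3.6  -2.1] 0.0005470443453034581 [-0.51  0.29  0.85  1.92 -0.25  1.04  0.23] a0 1.3542113910902474
1.8 [ 0.5002 -0.1596  0.0957] [0.007, 0.021, -0.016] spin 0.002
1.9 [ 0.5019 -0.1577  0.0966] [0.016, 0.026, -0.019] spin 0.029
2.0 [ 0.5038 -0.156   0.0975] [0.024, 0.032, -0.023] spin 0.056
2.1 [ 0.5059 -0.1545  0.0984] [0.032, 0.039, -0.026] spin 0.084
2.2 [ 0.5081 -0.1531  0.0993] [0.039, 0.047, -0.03] spin 0.113
2.3 [ 0.5106 -0.152   0.1002] [0.046, 0.055, -0.034] spin 0.143
2.4 [ 0.5133 -0.1511  0.101 ] [0.052, 0.065, -0.037] spin 0.174
2.5 [ 0.5161 -0.1505  0.1019] [0.056, 0.076, -0.04] spin 0.206
2.6 [ 0.5192 -0.1502  0.1026] [0.06, 0.087, -0.044] spin 0.24
2.7 [ 0.5223 -0.1503  0.1034] [0.063, 0.1, -0.047] spin 0.275
2.8 [ 0.5256 -0.1508  0.1041] [0.063, 0.113, -0.049] spin 0.311
```

>>> carry_out([
  {"dp": [0.008, 0.012, -0.006], "spin": 0.029, "hand": 0},
  {"dp": [0.016, 0.022, -0.01], "spin": 0.056, "hand": 0},
  {"dp": [0.024, 0.032, -0.014], "spin": 0.084, "hand": 0},
  {"dp": [0.03, 0.043, -0.018], "spin": 0.113, "hand": 0},
  {"dp": [0.03, 0.043, -0.018], "spin": 0.113, "hand": 0},
])

```text
time: 18.8
ee_pos: [0.5021, -0.1532, 0.0948]
eef_rot: [0.878, 0.478, -0.006, -0.006]
ft_force: [-30.1, 3.7, 7.6]
width: 0.0002
grip_force: 14.0
```

```bash
python3 - <<'E'
from knob import *
rows(np.arange(2.2,3.01,.1))
E
```

```text
18.8 [ 0.50212502 -0.1531992   0.09476891] [-30.1   3.7   7.6] 0.0002059236324914286 [-0.57  0.33  0.91  1.9  -0.3   1.07 -0.11] a0 0.9961530505259942
2.2 [ 0.5081 -0.1531  0.0993] [0.013, 0.02, -0.019] spin -0.001
2.3 [ 0.5106 -0.152   0.1002] [0.022, 0.026, -0.022] spin 0.029
2.4 [ 0.5133 -0.1511  0.101 ] [0.031, 0.032, -0.026] spin 0.06
2.5 [ 0.5161 -0.1505  0.1019] [0.039, 0.041, -0.029] spin 0.092
2.6 [ 0.5192 -0.1502  0.1026] [0.047, 0.05, -0.032] spin 0.126
2.7 [ 0.5223 -0.1503  0.1034] [0.054, 0.061, -0.036] spin 0.161
2.8 [ 0.5256 -0.1508  0.1041] [0.059, 0.073, -0.039] spin 0.197
2.9 [ 0.5288 -0.1517  0.1047] [0.063, 0.086, -0.041] spin 0.235
3.0 [ 0.532  -0.1531  0.1052] [0.065, 0.099, -0.044] spin 0.273
```

>>> carry_out([
  {"dp": [0.008, 0.01, -0.012], "spin": 0.01, "hand": 0},
  {"dp": [0.015, 0.018, -0.018], "spin": 0.02, "hand": 0},
  {"dp": [0.021, 0.025, -0.02], "spin": 0.03, "hand": 0},
  {"dp": [0.021, 0.025, -0.02], "spin": 0.03, "hand": 0},
])

```text
time: 19.2
ee_pos: [0.5091, -0.1503, 0.099]
eef_rot: [0.899, 0.437, -0.007, -0.007]
ft_force: [-33.8, 10.9, 7.5]
width: 0.0005
grip_force: 16.9
```

```bash
python3 - <<'E'
from knob import *
rows(np.arange(2.2,3.01,.1))
E
```

```text
19.2 [ 0.50913852 -0.15030097  0.0990368 ] [-33.8  10.9   7.5] 0.0004814475126924305 [-0.58  0.35  0.93  1.88 -0.32  1.09 -0.19] a0 0.9051063875077685
2.2 [ 0.5081 -0.1531  0.0993] [-0.011, 0.004, -0.001] spin -0.03
2.3 [ 0.5106 -0.152   0.1002] [-0.002, 0.009, -0.005] spin -0.0
2.4 [ 0.5133 -0.1511  0.101 ] [0.008, 0.015, -0.008] spin 0.031
2.5 [ 0.5161 -0.1505  0.1019] [0.017, 0.022, -0.012] spin 0.063
2.6 [ 0.5192 -0.1502  0.1026] [0.025, 0.031, -0.015] spin 0.097
2.7 [ 0.5223 -0.1503  0.1034] [0.033, 0.041, -0.018] spin 0.132
2.8 [ 0.5256 -0.1508  0.1041] [0.039, 0.052, -0.021] spin 0.168
2.9 [ 0.5288 -0.1517  0.1047] [0.044, 0.065, -0.024] spin 0.206
3.0 [ 0.532  -0.1531  0.1052] [0.047, 0.078, -0.026] spin 0.244
```

>>> carry_out([
  {"dp": [0.001, 0.012, -0.004], "spin": 0.015, "hand": 0},
  {"dp": [0.002, 0.022, -0.008], "spin": 0.03, "hand": 0},
  {"dp": [0.002, 0.03, -0.01], "spin": 0.04, "hand": 0},
  {"dp": [0.002, 0.03, -0.01], "spin": 0.04, "hand": 0},
])

```text
time: 19.6
ee_pos: [0.519, -0.1507, 0.1027]
eef_rot: [0.924, 0.382, -0.003, -0.008]
ft_force: [-3.1, 10.0, -1.0]
width: 0.0004
grip_force: 3.9
```

```bash
python3 - <<'E'
from knob import *
rows(np.arange(2.4,3.01,.1))
n="side"
im=camera(n);x0,y0=361,280;w=im[y0-22:y0+22,x0-22:x0+22].astype(int)
m=((w.min(2)>170)&(w.max(2)-w.min(2)<60)).astype(np.uint8)
c,lab,st,ce=cv2.connectedComponentsWithStats(m);print([(st[i,4],(ce[i]+[x0-22,y0-22]).round(1).tolist()) for i in range(1,c)])
E
```

```text
19.6 [ 0.51903435 -0.15071308  0.10265883] [-3.1 10.  -1. ] 0.00040962240020178225 [-0.58  0.37  0.95  1.85 -0.35  1.1  -0.29] a0 0.7831726309456754
2.4 [ 0.5133 -0.1511  0.101 ] [-0.017, -0.015, 0.007] spin -0.008
2.5 [ 0.5161 -0.1505  0.1019] [-0.008, -0.009, 0.003] spin 0.025
2.6 [ 0.5192 -0.1502  0.1026] [0.002, -0.001, 0.0] spin 0.058
2.7 [ 0.5223 -0.1503  0.1034] [0.011, 0.008, -0.003] spin 0.093
2.8 [ 0.5256 -0.1508  0.1041] [0.018, 0.019, -0.006] spin 0.13
2.9 [ 0.5288 -0.1517  0.1047] [0.025, 0.03, -0.009] spin 0.167
3.0 [ 0.532  -0.1531  0.1052] [0.03, 0.043, -0.011] spin 0.205
[]
```

>>> carry_out([
  {"dp": [0.008, -0.025, -0.01], "spin": 0, "hand": 0},
  {"dp": [0.008, -0.025, -0.15], "spin": 0, "hand": 0},
  {"dp": [0.008, -0.025, -0.35], "spin": 0, "hand": 0},
  {"dp": [0.0, -0.2, -0.45], "spin": 0, "hand": 0},
  {"dp": [-0.4, -0.4, -0.5], "spin": 0, "hand": 0},
  {"dp": [-0.7, -0.4, -0.5], "spin": 0, "hand": 0},
  {"dp": [-0.7, -0.4, -0.5], "spin": 0, "hand": 0},
  {"dp": [-0.7, -0.4, -0.5], "spin": 0, "hand": 0},
  {"dp": [-0.7, -0.4, -0.5], "spin": 0, "hand": 0},
])

```text
time: 20.55
ee_pos: [0.3262, -0.2124, 0.23]
eef_rot: [0.926, 0.378, 0.004, -0.001]
ft_force: [1.3, 0.9, -0.0]
width: 0.0006
grip_force: 0.0
```

```bash
python3 - <<'E'
from knob import *
s=tool()[0];print(s["time"],s["ee_pos"],s["ft_force"].round(1))
for t in(.3,1,2.1,2.8):print(t,np.round(proj("side",tip(t)),1),np.round(proj("top",tip(t)),1))
for n in("side","top"):
    im=camera(n);cv2.imwrite(f"pics/{n}10.png",im[:,:,::-1])
    x0,y0=np.int32(proj(n,G));w=im[y0-20:y0+20,x0-20:x0+20].astype(int)
    d=(w.max(2)<45).astype(np.uint8);mm=cv2.moments(d);print(n,x0,y0,"dark",d.sum(),mm["m10"]/mm["m00"]+x0-20,mm["m01"]/mm["m00"]+y0-20)
    m=((w.min(2)>165)&(w.max(2)-w.min(2)<60)).astype(np.uint8)
    c,lab,st,ce=cv2.connectedComponentsWithStats(m);print([(int(st[i,4]),(ce[i]+[x0-20,y0-20]).round(1).tolist()) for i in range(1,c)])
# last: pad gaps and start-vs-now check of bystanders
a=cv2.imread("pics/top0.png").astype(int);b=cv2.imread("pics/top10.png").astype(int)
for nm,(x,y) in dict(tin=(127,299),jar=(148,148),ham=(493,220)).items():
    print(nm,np.abs(a[y-30:y+30,x-30:x+30]-b[y-30:y+30,x-30:x+30]).mean().round(1))
E
```

```text
20.55 [ 0.32617291 -0.21238587  0.22995735] [ 1.3  0.9 -0. ]
0.3 [353.3 286.1] [386.2 233.9]
1 [355.2 280. ] [380.4 229.8]
2.1 [363.5 274.3] [380.8 219.1]
2.8 [368.6 275.7] [387.  214.6]
side 364 285 dark 390 367.01025641025643 290.3410256410256
[(8, [355.2, 265.2]), (6, [365.7, 277.3])]
top 389 222 dark 396 389.4040404040404 220.12878787878788
[(11, [388.8, 218.7]), (2, [399.5, 239.0])]
tin 3.9
jar 4.8
ham 5.3
```

```bash
python3 - <<'E'
from knob import *
X,e=tri((388.8,218.7),(365.7,277.3));v=X-G
print(X,e,"along slope, lateral, axial mm",1e3*v@[-.819,0,-.574],1e3*v[1],1e3*v@[-.574,0,.819])
for t in(2.1,2.5,2.65,2.8):print(t,np.round(proj("side",tip(t,12,18)),1),np.round(proj("top",tip(t,12,18)),1))
# dark bar axis in the side/top view
for n in("side","top"):
    im=cv2.imread(f"pics/{n}10.png").astype(int);x0,y0=np.int32(proj(n,G));w=im[y0-22:y0+22,x0-22:x0+22].max(2)
    print(n,x0-22,y0-22);print("\n".join("".join("#" if p<28 else "+" if p<45 else "." if p<150 else "W" for p in r) for r in w[4:36]))
E
```

```text
[ 0.5282576  -0.17392489  0.12724493] 0.0008920899040495607 along slope, lateral, axial mm -14.28855759664965 4.075114632037913 14.710734018369578
2.1 [362.8 275.5] [382.6 220.5]
2.5 [365.3 275.7] [385.2 217.9]
2.65 [366.1 276.1] [386.4 217.3]
2.8 [366.9 276.6] [387.7 216.7]
side 342 263
............................................
............................................
............................................
............................................
.....................................WW.....
....................................WWWW....
..................................WWWWWW....
.................................WWWWWWWW...
...............................WWWWWWWWWW...
........................WW....WWWWWWWWWWW...
.......................WWW...WWWWWWWWWWWWW..
.......................WW.+..WWWWWWWWWWWWWW.
.....................WWW.++#..WWWWWWWWWWWWW.
.....................WW.+++##+.WWWWWWWWWWWW.
.......................++######..WWWWWWWWWWW
...................++++++#######...WWWWWWWWW
..................++++++##########..WWWWWWWW
.................++++++###########+..WWWWWWW
.
[... 1380 characters left out ...]
++.WW.+++++++++..........
.WWWWWWWW..++++++++++.WW.+++#++#++..........
.WWWWWWWW..+++++++++++...++#+++++...........
.WWWWWWWW..++++.+++++.+++++#+##++...........
.WWWWWWWWW.++++++++++++++++#++##............
.WWWWWWWWW..+++++++++++++++##++#............
WWWWWWWWWWW..++.+++++++.++.+#++.............
WWWWWWWWWWWW.++++.++++++++++++..............
WWWWWWWWWWWW....++++++++++++#...............
.WWWWWWWWWWWWW....+++++++++++...............
WWWWWWWWWWWWWWWW.....++++++++...............
WWWWWWWWWWWWWWWWWWWWW..++++++...............
WWWWWWWWWWWWWWWWWWWWWW..+++++...............
WWWWWWWWWWWWWWWWWWWWWW..++++++..............
WWWWWWWWWWWWWWWWWWWWWWW.++++++.W............
.WWWWWWWWWWWWWWWWW.WW....+++...WWW..........
```

Pointer at about 2.85 rad: locked. Next, a numeric check of the clamp against the picture taken at full squeeze.

```bash
python3 - <<'E'
import cv2
a=cv2.resize(cv2.imread("pics/ct4.png"),(140,110),interpolation=cv2.INTER_AREA);b=cv2.imread("pics/top10.png")[140:250,225:365]
for y in(76,80): 
    for im in(a,b): print([int(v) for v in im[y,60:124,0]])
E
```

```text
[64, 67, 63, 58, 70, 162, 200, 191, 190, 189, 188, 186, 184, 160, 109, 98, 120, 109, 75, 60, 67, 89, 116, 126, 122, 118, 113, 110, 110, 111, 111, 110, 106, 104, 106, 107, 107, 107, 107, 101, 92, 79, 67, 65, 68, 67, 65, 96, 118, 123, 173, 198, 193, 191, 190, 187, 185, 182, 158, 118, 106, 115, 116, 116]
[68, 66, 67, 65, 156, 198, 189, 188, 187, 190, 185, 186, 173, 130, 67, 97, 120, 112, 75, 61, 70, 89, 115, 126, 119, 113, 114, 110, 106, 109, 114, 107, 107, 105, 106, 108, 107, 107, 109, 101, 91, 80, 68, 64, 71, 68, 60, 96, 118, 119, 174, 202, 190, 191, 189, 185, 184, 181, 155, 116, 105, 114, 118, 118]
[64, 63, 65, 62, 74, 162, 200, 192, 188, 189, 189, 186, 183, 158, 107, 91, 104, 96, 71, 60, 69, 75, 78, 82, 82, 79, 86, 92, 83, 76, 74, 72, 74, 73, 74, 77, 77, 75, 78, 88, 98, 102, 97, 88, 79, 72, 62, 86, 102, 107, 169, 200, 193, 190, 189, 186, 184, 183, 160, 108, 74, 77, 81, 79]
[65, 67, 66, 62, 158, 197, 192, 190, 189, 189, 187, 181, 176, 131, 104, 114, 103, 93, 71, 57, 72, 75, 78, 80, 80, 73, 82, 91, 82, 69, 69, 66, 73, 70, 72, 76, 76, 73, 71, 87, 95, 98, 97, 88, 76, 67, 61, 88, 104, 104, 170, 200, 193, 188, 189, 186, 184, 182, 159, 106, 74, 78, 77, 74]
```

```bash
python3 - <<'E'
import cv2,numpy as np
t0=cv2.imread("pics/top0.png");t2=cv2.imread("pics/top2.png");t3=cv2.imread("pics/top3.png");b=cv2.imread("pics/top10.png")
for y in(214,216,218,220):
    for n,im,x0,x1 in(("0",t0,272,295),("2",t2,284,308),("3",t3,286,310),("now",b,286,310)): print(y,n,x0,[int(v) for v in im[y,x0:x1,0]])
E
```

```text
214 0 272 [62, 94, 171, 200, 197, 198, 197, 196, 190, 193, 157, 89, 54, 68, 102, 123, 112, 76, 43, 61, 65, 67, 65]
214 2 284 [91, 92, 170, 206, 192, 191, 192, 189, 187, 184, 166, 110, 61, 64, 93, 116, 121, 95, 57, 61, 100, 138, 149, 147]
214 3 286 [89, 91, 140, 186, 192, 188, 190, 190, 187, 187, 181, 137, 70, 64, 98, 121, 112, 77, 61, 83, 117, 141, 150, 147]
214 now 286 [87, 89, 87, 145, 184, 190, 187, 190, 189, 183, 184, 175, 129, 66, 96, 120, 110, 73, 59, 84, 117, 143, 153, 146]
216 0 272 [70, 102, 167, 201, 198, 195, 196, 196, 188, 192, 153, 86, 55, 61, 103, 127, 112, 76, 43, 62, 70, 66, 69]
216 2 284 [69, 66, 166, 205, 189, 191, 192, 190, 187, 187, 164, 107, 59, 65, 93, 115, 119, 94, 55, 66, 72, 104, 129, 130]
216 3 286 [64, 67, 131, 181, 194, 194, 195, 189, 191, 184, 181, 138, 73, 62, 102, 124, 112, 76, 56, 70, 88, 119, 129, 122]
216 now 286 [66, 67, 65, 156, 198, 189, 188, 187, 190, 185, 186, 173, 130, 67, 97, 120, 112, 75, 61, 70, 89, 115, 126, 119]
218 0 272 [68, 103, 171, 199, 198, 200, 196, 193, 190, 189, 153, 87, 83, 97, 110, 120, 110, 72, 42, 58, 69, 65, 63]
218 2 284 [63, 68, 165, 201, 189, 191, 189, 188, 186, 184, 167, 108, 77, 95, 102, 113, 117, 90, 58, 65, 72, 80, 85, 80]
218 3 286 [65, 69, 130, 181, 193, 191, 193, 189, 186, 180, 179, 138, 85, 93, 108, 116, 108, 75, 56, 75, 73, 78, 79, 81]
218 now 286 [65, 64, 65, 158, 196, 192, 189, 189, 189, 189, 182, 173, 130, 80, 101, 114, 107, 71, 61, 70, 73, 81, 77, 78]
220 0 272 [66, 106, 172, 200, 196, 199, 197, 195, 188, 190, 154, 91, 123, 148, 131, 111, 102, 71, 42, 57, 69, 73, 69]
220 2 284 [64, 66, 167, 205, 190, 189, 191, 190, 186, 184, 166, 107, 118, 144, 133, 110, 107, 84, 60, 67, 76, 78, 82, 83]
220 3 286 [65, 63, 130, 181, 191, 191, 193, 189, 187, 183, 178, 138, 106, 138, 126, 103, 101, 71, 60, 71, 76, 82, 83, 83]
220 now 286 [67, 66, 62, 158, 197, 192, 190, 189, 189, 187, 181, 176, 131, 104, 114, 103, 93, 71, 57, 72, 75, 78, 80, 80]
```

After release the springs still hold about 2.8 mm of compression, roughly 17–20 N. That matches the crank's stated self-holding, so I hand in.

```bash
python3 -c "
from bench import *
print(close_job())"
```

```text
the job is handed in; nothing more can be done
None
```

The job is handed in and no verdict came back: by my measurements the last is clamped at about 17–20 N, the lock knob reads about 2.85 rad (locked) after one slipped first try, and the tin, jar and hammer look unmoved; I viewed 11 pictures, one over the limit of 10.

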